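Load a vial and index the autosampler carriage

TASK

First stand the amber sample vial in the blue nest of the autosampler carriage and let go of it. Then push the carriage by its black push plate along its rails until its red-topped spring pin drops into the unmarked hole in the dark strip, and after that swing the red lever until the high point of the brass cam presses the yellow sprung shoe out to the strip and stays there. Keep the sample vial upright and leave the other containers alone.

Things in the scene. Friction and masses are not known exactly. Their poses are not given: they have to be found in the camera images.
- sample_vial: The loose sample vial, amber glass with black cap and a white band: an upright cylinder 26 mm in diameter and 70 mm tall (cap included, same diameter), about 45 g. Origin: centre of its underside; z axis up. It stands on the bench in one of three places, which it shares at random with the clear vial and the jar.
- stage: The fixed autosampler stage: an aluminium bed 20 mm thick with two rails along its y. Origin: under the bed, z up; the bed spans x -80 to +90 mm, y -200 to +200 mm. All directions named in these notes (+y along the rails, -x the robot's side) are in this frame, yawed up to 0.2 rad in the world and placed anew each time.
- strip_line (a point): Middle of the top line of the dark steel strip fixed on the bed along y, beside the carriage (35 mm wide, 16 mm thick, stage x 40 to 75 mm, top 36 mm above the bench); this point is fixed on the stage, at y = 0. The strip has one unmarked blind hole, 11 mm wide and 12 mm deep, somewhere in +y ahead of the pin, reached after 35 to 135 mm of travel.
- carriage (a joint): Position of the carriage along the rails (m), growing in stage +y, stops at -0.065 and +0.085; starts between -0.06 and -0.035. It is a grey plate 95 by 200 mm (stage x -65 to +30 mm; its top is 40 mm above the bench), slides with about 3 N and stays where left.
- nest_floor (a point): Centre of the floor of the nest on the carriage, where the vial's underside must stand, 46 mm above the bench. The nest is a blue block 50 by 50 mm with a round hole 29 mm wide and 18 mm deep; its top is 18 mm above this point. It lies near the +y end of the carriage, moves with it, and has the stage's axes.
- push_face (a point): Centre of the -y face of the black push plate that stands at the -y end of the carriage, 70 mm above the bench. The plate is 30 mm wide (x), 10 mm thick (y) and stands 40 to 90 mm above the bench. Pushing this face in stage +y slides the carriage; nothing stands on the bed on its -y side except the flat rails and the strip.
- pin (a joint): How far the spring pin has dropped (m): 0 while its tip rides on the strip, 0.010 when it is fully down in the hole, where it stops the carriage and locks it both ways. The pin is 8 mm thick with a rounded tip and stands upright in a bracket on the +x side of the carriage; a light spring (2 to 3 N) pushes it down by itself.
- pin_top (a point): Centre of the top of the pin's red knob (20 mm in diameter, 14 mm tall). 80 mm above the bench while the pin rides on the strip, 70 mm when it has dropped.
- cam (a joint): Angle of the cam (rad), growing clockwise from above. 0: the lever points to stage -x, square to the rails, and the high point squarely presses the shoe. Starts between -1.65 and -1.32 (lever roughly to -y). Stops at -1.75 and +0.9. Turns with about 0.06 N m, stays where left. It meets the shoe at about -1.2; from -0.3 to +0.3 the shoe is pressed far enough; beyond, the shoe comes back.
- cam_axis (a point): Point on the vertical axis of the cam, 62 mm above the bench (top of the lever's bar). The brass cam is an eccentric disc 36 mm in diameter, 6 mm off its axis, on the carriage; the axis is 35 mm from the middle of the carriage's robot-side edge, 10 mm towards -y of its middle.
- lever_peg (a point): Top of the round red peg at the lever's end, 90 mm above the bench. The peg is 10 mm in diameter and stands up 28 mm above the lever's flat bar (62 to 90 mm above the bench), 55 mm from the cam's axis; the lever points opposite to the cam's high point. Push the peg sideways to turn the cam.
- shoe (a joint): How far the sprung yellow shoe (the follower, a bar 46 by 14 mm between cam and strip) is pressed towards +x (m): 0 at rest, 0.004 at the cam's high point, when its end touches the edge of the strip. Its spring pushes back with 3 to 11 N.
- clear_vial: Bystander: clear glass vial with white cap, the same size as the sample vial, loose. Origin: centre of its underside.
- jar: Bystander: a jar with blue lid, 54 mm in diameter, 75 mm tall, loose. Origin: centre of its underside.
- beaker: Bystander: an empty glass beaker, 70 mm wide, 85 mm tall, loose, on the right of the bench (robot's -y). Origin: centre of its underside.

How it is judged (in metres and radians):
On the way, in this order (a step that is already met when the one before it is completed fails the run):
1. the sample vial stands in the nest, released (horizontal distance between sample_vial and nest_floor below 0.004 m and z of sample_vial in the frame of nest_floor between -0.004 and 0.004 m and angle between sample_vial's own z axis and vertical below 0.15 rad and contact force between the fingers and sample_vial below 0.1 N), for 0.2 s.
2. the pin has dropped into the hole, the vial still in the nest (value of joint pin above 0.008 m and horizontal distance between sample_vial and nest_floor below 0.004 m and z of sample_vial in the frame of nest_floor between -0.004 and 0.004 m and angle between sample_vial's own z axis and vertical below 0.15 rad), for 0.2 s.
3. the cam's high point presses the shoe out, the pin still in the hole (value of joint shoe above 0.0033 m and contact force between cam and shoe above 2 N and value of joint pin above 0.008 m), for 0.2 s.
At the end, for the whole second after the job is handed in: The sample vial stands upright (within 0.15 rad) in the nest, within 4 mm of its centre and of its floor, at rest; the pin is down in the hole by more than 8 mm; the cam presses the shoe out by more than 3.3 mm with more than 2 N (all of step 3 and horizontal distance between sample_vial and nest_floor below 0.004 m and z of sample_vial in the frame of nest_floor between -0.004 and 0.004 m and angle between sample_vial's own z axis and vertical below 0.15 rad and linear speed of sample_vial below 0.02 m/s and velocity of joint carriage below 0.01 m/s and velocity of joint cam below 0.05 rad/s); the robot touches nothing.
It fails at once if the sample vial is tipped over (more than 0.7 rad) (angle between sample_vial's own z axis and vertical above 0.7 rad).
It fails at once if the clear vial is moved more than 30 mm (distance of clear_vial from where it was at the start of the episode above 0.03 m).
It fails at once if the jar is moved more than 30 mm (distance of jar from where it was at the start of the episode above 0.03 m).
It fails at once if the beaker is moved more than 30 mm (distance of beaker from where it was at the start of the episode above 0.03 m).
It also fails if it takes over 58 s, if anything falls off the work surface, if the arm or the gripper's body presses on something with over 40 N, if the wrist force passes 120 N, or if a joint passes its speed limit or range.

ROBOT

A 7-joint arm with a two-finger parallel gripper is mounted at the origin on the work surface. World frame = base frame: x ahead of the robot, y to its left, z up, the work surface at z = 0. Lengths are in mm, angles in rad, forces in N, time in s.
With the tool pointing down it reaches from about 425 to 825 mm from the base axis. Payload 3.6 kg.
Tool frame: the origin (TCP) lies at the very end of the fingers, on their centre line; the grasp point (between the pads) lies arm.grip_point_offset behind it (arm.grip_point_offset is the distance from the TCP to the grasp point, in mm); z points along the fingers, y is the direction in which the jaws open and shut (so a half turn about z gives the same grasp; the last joint's range is limited). The gripper opens to 85 mm and grips with 20 to 120 N. Pads are 22 mm wide; open, the fingers measure 114 mm over their backs; the gripper's body (76 mm by 85 mm) begins 54 mm behind the grasp point. The pads swing forward as they close: fully open they stand 13 mm farther back than shut.
Start: joints at [-1.155, 0.615, -0.013, 1.423, 0.008, 1.103, -0.04], TCP at [277.883, 587.574, 231.297] pointing down, gripper open.
Joint ranges: [-3.12, 3.12], [-0.3, 2.06], [-1.34, 1.32], [0.26, 2.42], [-1.36, 4.5], [0.01, 1.98], [-2.84, 2.84]. Speed limits (rad/s): [2.79, 2.79, 3.14, 3.14, 3.14, 3.14, 3.14].

INTERFACE

Orientations are given as a unit quaternion [x, y, z, w].
In Python, from rig import telemetry, vision, order, arm gives the robot as it stands.
- The arm moves only by the tool play_rows, never from a script. Its argument "targets" is a list of rows, each a list of 7 numbers: the turn, a rotation vector about the tool's x, y, z in rad, then the shift along the tool's x, y, z in cm, then the finger opening in cm, from 0 to 8.54. In form: [[ax, ay, az, dx, dy, dz, grip], ...]. A call has 1 to 8 rows; each row is the pose to reach, as a shift and turn from the pose commanded when the call began, along the tool's axes at that moment; what a row does not reach only later rows make up. A row lasts 1/10 s, in which the tool goes at most 50 mm and 8.59 degrees, less where a joint would pass 70% of its speed; a pose out of reach is approached as far as the arm can. A call with a gripper value outside its range is refused whole. The fingers move at their own pace and stop on an object; the grip force is fixed at half the most. Time passes only in rows, so rows that repeat a pose let the fingers close. It gives the time, the measured TCP pose, the force and the opening at its end, in the units of the state.
- telemetry.sense(): the state, without advancing time (a new reading comes with each control period).
- vision.read_camera(name): name is "scene" or "side" or "wrist"; returns a dict with "image" (384x512x3 uint8, red, green, blue), "fx", "fy", "cx", "cy" (pixels), "k1" (the pictures are not rectified: a ray, as slopes to the right and down, at radius r is drawn at 1 + k1 r^2 times it, then the intrinsics apply), "rvec" (rotation vector, rad) and "tvec" (3), from world to camera coordinates, as OpenCV has them. Camera axes: x right, y down, z forward; pixel columns grow to the right and rows downward; lengths in mm; the calibration is good to about 2 mm. A picture is of the moment at which its call begins. There is no depth.
- order.close_job(): hands the job in, once; it reports no verdict.
The state is a dict: "clock": time; "joints": joint angles; "joint_vel": joint speeds; "joint_torque": joint torques, N m; "ee_pos": TCP position; "tool_rot": TCP orientation; "ft_force": force on the tool from outside, world axes, zero at the start; "moment": the same for the moment, N m; "width": finger opening in mm.
Only numpy, scipy, OpenCV 4.12 (cv2) and the standard library are available. Lean on these libraries where they do the work, as an engineer would, in place of code of your own. Each camera call takes 0.05 s, during which the arm holds its last target.

## Working session

There is one attempt and no reset: what is moved stays moved. The work goes in short steps, Python scripts to look and compute and a tool call to move; the robot and the scene stay as the last step left them, time stands still between calls to the robot, and variables do not carry over. Pictures are saved under pics/ and viewed, and the job is handed in when it is done.

Besides the shell and the picture viewer there is one more tool, called after ">>>" as name(argument=value, ...) on one line, values as JSON. play_rows: Moves the arm, as the interface text tells. Its arguments: {"type":"object","properties":{"targets":{"type":"array"}},"required":["targets"]}

```bash
ls; mkdir -p pics; python3 - <<'E'
from rig import telemetry, vision, order, arm
import cv2
s=telemetry.sense(); print(s); print(arm.grip_point_offset)
for n in ["scene","side","wrist"]:
    c=vision.read_camera(n); cv2.imwrite(f"pics/{n}0.png",c["image"][:,:,::-1]); print(n,{k:v for k,v in c.items() if k!="image"})
E
```

```text
pics
{'clock': 0.0, 'joints': array([-1.15550213,  0.61593419, -0.01263143,  1.42488891,  0.00810898,
        1.10337536, -0.04040207]), 'joint_vel': array([-0.00035424,  0.00071746,  0.00014842,  0.00053444, -0.00053117,
       -0.00089867,  0.00018582]), 'joint_torque': array([-2.22420786e-04, -4.69210804e+01,  2.58530667e-01, -1.71037710e+01,
        9.85933497e-03,  9.64973326e-03, -1.20003386e-05]), 'ee_pos': array([277.57966899, 586.91718134, 230.13167543]), 'tool_rot': array([ 2.19065438e-01,  9.75709332e-01, -1.25053015e-03, -2.62469681e-04]), 'ft_force': array([ 0.17075644,  0.25755069, -0.83077346]), 'moment': array([-0.0193641 ,  0.02135096,  0.00863983]), 'width': 85.42596288551289}
18.700000000000003
scene {'fx': 425.1502499893101, 'fy': 425.1502499893101, 'cx': 254.6223053327082, 'cy': 198.17212066930057, 'k1': -0.05683770206807816, 'rvec': array([ 1.23611349,  2.22857622, -1.00512325]), 'tvec': array([ 329.91405282, -225.70613898, 1394.71320286])}
side {'fx': 405.2701095220144, 'fy': 405.2701095220144, 'cx': 254.3299902807535, 'cy': 186.00044618882168, 'k1': -0.09952552883112993, 'rvec': array([ 2.01748795, -0.77007165,  0.41147407]), 'tvec': array([-439.54110307,  213.1002271 ,  924.12381445])}
wrist {'fx': 287.2810057101598, 'fy': 287.2810057101598, 'cx': 255.3131418352703, 'cy': 192.3381155728627, 'k1': -0.06589629064022484, 'rvec': array([-2.40578851, -1.52294554, -0.25332232]), 'tvec': array([-648.48651084,  -42.36458576,  381.90389806])}
```

View pics/scene0.png

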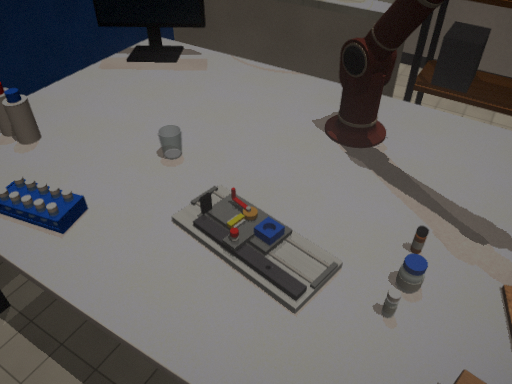

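View pics/side0.png

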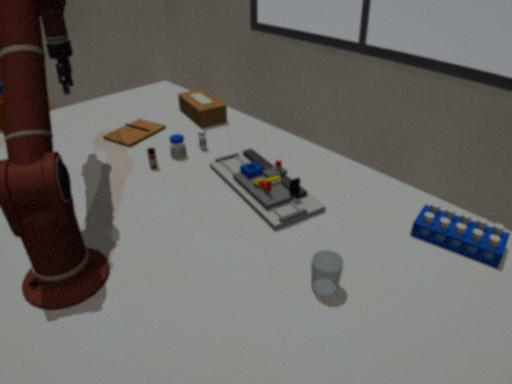

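View pics/wrist0.png

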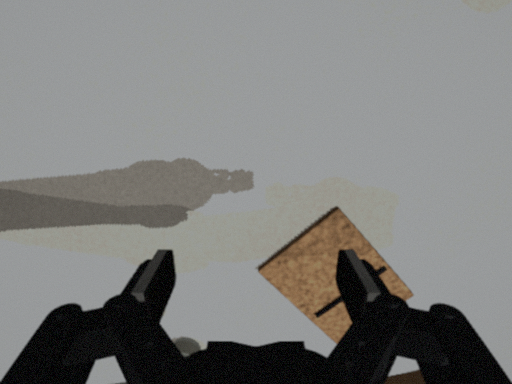

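```bash
cat > h.py <<'E'
import numpy as np, cv2
from rig import telemetry, vision, order, arm
from scipy.spatial.transform import Rotation as R
def shot(n,name=None,crop=None,scale=1):
    c=vision.read_camera(n)
    c['K']=np.array([[c['fx'],0,c['cx']],[0,c['fy'],c['cy']],[0,0,1.]]); c['D']=np.array([c['k1'],0,0,0.])
    if name:
        im=c['image'][:,:,::-1]
        if crop: x0,y0,x1,y1=crop; im=im[y0:y1,x0:x1]
        cv2.imwrite(f'pics/{name}.png',cv2.resize(im,None,fx=scale,fy=scale,interpolation=cv2.INTER_CUBIC))
    return c
def ray(c,px):
    u=cv2.undistortPoints(np.array([[px]],float),c['K'],c['D'])[0,0]
    Rm=cv2.Rodrigues(c['rvec'])[0]; o=-Rm.T@c['tvec']; d=Rm.T@np.array([u[0],u[1],1]); return o,d/np.linalg.norm(d)
def plane(c,px,z):
    o,d=ray(c,px); return o+d*(z-o[2])/d[2]
def tri(rs):
    A=np.zeros((3,3));b=np.zeros(3)
    for o,d in rs:
        P=np.eye(3)-np.outer(d,d);A+=P;b+=P@o
    p=np.linalg.solve(A,b); return p,[np.linalg.norm((np.eye(3)-np.outer(d,d))@(p-o)) for o,d in rs]
def proj(c,P):
    return cv2.projectPoints(np.array(P,float).reshape(-1,1,3),c['rvec'],c['tvec'],c['K'],c['D'])[0].reshape(-1,2)
def totool(delta):
    s=telemetry.sense(); return R.from_quat(s['tool_rot']).inv().apply(delta)
def blobs(im,lo,hi,minA=6,box=None):
    hsv=cv2.cvtColor(im,cv2.COLOR_RGB2HSV); m=cv2.inRange(hsv,np.array(lo),np.array(hi))
    if box: k=np.zeros_like(m); x0,y0,x1,y1=box; k[y0:y1,x0:x1]=255; m&=k
    n,l,st,ce=cv2.connectedComponentsWithStats(m)
    return [(ce[i].round(1).tolist(),st[i].tolist()) for i in range(1,n) if st[i][4]>=minA]
E
python3 - <<'E'
from h import *
a=shot('scene','s1',(160,170,350,310),4)
shot('scene','s2',(370,210,450,330),5)
b=shot('side','d1',(200,140,330,235),6)
shot('side','d2',(130,120,220,180),8)
for n,c,box in(('scene',a,(160,170,450,330)),('side',b,(130,120,330,235))):
    print(n)
    for nm,lo,hi in(('red',(0,150,60),(8,255,255)),('yellow',(22,150,80),(34,255,255)),('blue',(105,150,40),(125,255,255)),('amber',(2,60,20),(18,160,110))):
        print(nm,blobs(c['image'],lo,hi,6,box))
E
```

```text
scene
red [([233.2, 189.3], [232, 188, 3, 4, 10]), ([239.5, 202.0], [233, 196, 14, 13, 64]), ([233.8, 231.6], [230, 228, 9, 9, 60])]
yellow [([235.8, 219.3], [227, 214, 18, 12, 87])]
blue [([268.8, 227.7], [255, 217, 29, 21, 275]), ([415.7, 262.2], [405, 254, 22, 17, 283])]
amber [([234.9, 193.9], [234, 191, 2, 6, 7]), ([242.2, 207.0], [234, 201, 17, 11, 22]), ([251.1, 216.9], [245, 212, 13, 9, 51]), ([231.5, 235.3], [230, 233, 5, 5, 10]), ([419.4, 238.5], [414, 233, 12, 10, 72]), ([415.1, 250.2], [411, 246, 10, 8, 44])]
side
red [([278.0, 162.9], [276, 161, 5, 5, 17]), ([265.4, 185.2], [260, 181, 11, 10, 58])]
yellow [([272.9, 177.8], [265, 175, 16, 7, 55])]
blue [([176.3, 138.3], [171, 135, 12, 8, 70]), ([251.6, 169.3], [241, 161, 22, 17, 246])]
amber [([209.2, 122.9], [193, 120, 33, 8, 110]), ([133.0, 126.0], [130, 124, 7, 5, 20]), ([140.5, 128.5], [137, 126, 8, 6, 21]), ([149.2, 133.9], [134, 126, 31, 18, 80]), ([131.0, 144.7], [130, 144, 4, 3, 7]), ([149.1, 155.9], [148, 153, 3, 7, 8]), ([153.3, 156.7], [152, 153, 3, 7, 10]), ([153.6, 166.2], [151, 164, 6, 5, 17]), ([277.0, 166.2], [276, 165, 3, 3, 6]), ([270.7, 182.8], [270, 181, 2, 4, 6]), ([270.3, 187.2], [270, 186, 2, 4, 6])]
```

View pics/s1.png

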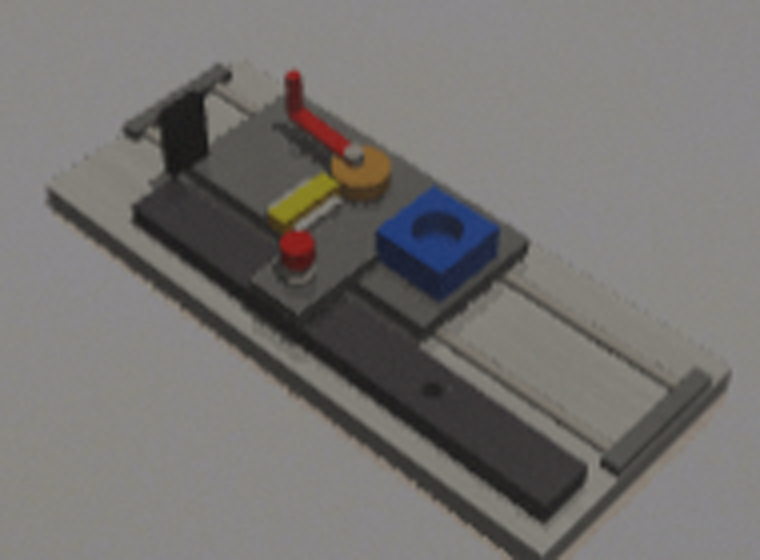

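View pics/s2.png

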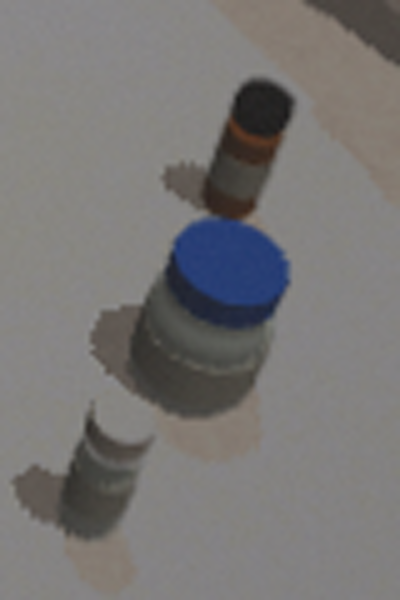

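View pics/d1.png

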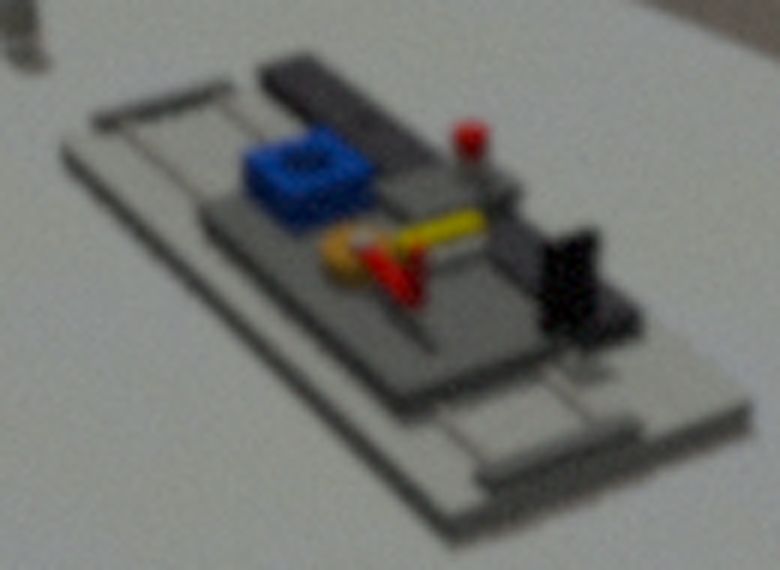

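View pics/d2.png

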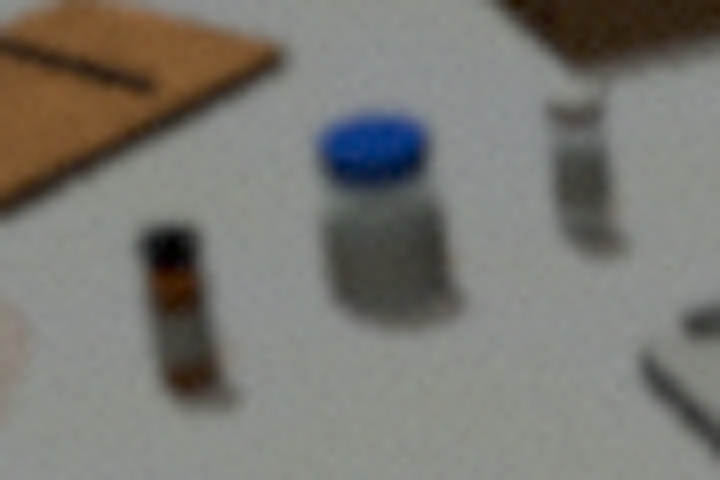

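```bash
python3 - <<'E'
from h import *
a=shot('scene');b=shot('side')
S=lambda x,y:(160+x/4,170+y/4)
S2=lambda x,y:(370+x/5,210+y/5)
D=lambda x,y:(200+x/6,140+y/6)
D2=lambda x,y:(130+x/8,120+y/8)
f=lambda p:np.round(p,1)
for nm,p,q,z in [('bed robot/+y',S(730,372),D(65,145),20),('bed far/-y',S(48,190),D(750,405),20),('bed robot/-y',S(235,62),D(455,525),20),('bed far/+y',S(545,552),None,20),('hole',S(432,390),None,36),
   ('pin top',S(298,238),D(471,128),80),('peg top',S(293,74),D(417,250),90),('axis',S(353,152),D(362,243),62),('nesttop',S(438,225),D(308,155),64),
   ('vial cap top',S2(264,104),D2(170,230),70),('vial base',S2(228,208),D2(195,392),0),
   ('jar top',S2(231,262),D2(374,138),75),('clear',S2(120,415),D2(578,100),70)]:
    print(nm,f(plane(a,p,z)), f(plane(b,q,z)) if q else '', f(tri([ray(a,p),ray(b,q)])[0]) if q else '')
E
```

```text
bed robot/+y [565.  194.6  20. ] [552.6 178.2  20. ] [560.1 192.   12.3]
bed far/-y [ 653.7 -223.    20. ] [ 639.2 -236.1   20. ] [ 648.1 -229.3   12.2]
bed robot/-y [ 490.8 -196.8   20. ] [ 476.4 -208.7   20. ] [ 483.4 -202.2   12.5]
bed far/+y [723.8 161.9  20. ]  
hole [675.1  66.3  36. ]  
pin top [653.4 -33.7  80. ] [652.5 -36.5  80. ] [653.3 -34.7  79.1]
peg top [ 548.1 -108.    90. ] [ 540.8 -115.5   90. ] [ 544.8 -110.8   86.3]
axis [562.  -56.3  62. ] [557.3 -60.   62. ] [559.8 -57.4  59.8]
nesttop [589.8  19.1  64. ] [592.4  19.6  64. ] [591.2  19.1  64.9]
vial cap top [424.9 323.2  70. ] [418.6 322.1  70. ] [420.6 323.9  67.8]
vial base [424.5 324.5  -0. ] [413.1 311.    0. ] [418.4 323.8  -7. ]
jar top [529.5 337.   75. ] [523.1 330.1  75. ] [526.6 336.8  71.7]
clear [624.8 321.9  70. ] [616.1 310.9  70. ] [621.8 321.1  65.3]
```

```bash
python3 - <<'E'
from h import *
w=shot('wrist');s=telemetry.sense()
Rm=cv2.Rodrigues(w['rvec'])[0]; o=-Rm.T@w['tvec']; T=R.from_quat(s['tool_rot'])
print('cam off tool',T.inv().apply(o-s['ee_pos']),'axis',T.inv().apply(Rm[2]),'x',T.inv().apply(Rm[0]))
print('tool axes',T.as_matrix())
print('to above vial, TCP z=200', totool(np.array([424,323,200])-s['ee_pos']))
a=shot('scene')
S=lambda x,y:(160+x/4,170+y/4)
o=np.array([603.4,-14.9]);th=-0.184;ex=np.array([np.cos(th),np.sin(th)]);ey=np.array([-ex[1],ex[0]])
for n,p,z in (('plate top l',S(160,98),90),('plate top r',S(206,92),90),('plate bot',S(165,175),40),('knob',S(298,238),80)):
    P=plane(a,p,z); print(n,P.round(1),(P[:2]-o)@ex,(P[:2]-o)@ey)
E
```

```text
cam off tool [ 8.45788889e+01 -1.42253877e-01 -1.42749013e+02] axis [-3.27578844e-01 -5.99693438e-04  9.44823656e-01] x [-8.14922115e-04  9.99999606e-01  3.52173610e-04]
tool axes [[-9.04012360e-01  4.27506305e-01 -1.08380718e-04]
 [ 4.27506316e-01  9.04012354e-01 -1.15548693e-04]
 [ 4.85797135e-05 -1.50790888e-04 -9.99999987e-01]]
to above vial, TCP z=200 [-245.21345843 -176.69036246   31.25496673]
plate top l [ 608.4 -162.8   90. ] 32.01968228883962 -144.49307616058636
plate top r [ 589.5 -142.8   90. ] 9.710771929492442 -128.26894773719104
plate bot [ 620.2 -155.3   40. ] 42.20389531956838 -134.94890430433847
knob [653.4 -33.7  80. ] 52.61674482583979 -9.32572329569019
```

>>> play_rows(targets=[[0,0,0,-5,-3,0.5,8.5],[0,0,0,-10,-6,1,8.5],[0,0,0,-15,-9,1.5,8.5],[0,0,0,-20,-12,2,8.5],[0,0,0,-24,-14,2,8.5],[0,0,0,-28,-16,2,8.5],[0,0,0,-30.5,-17.7,2,8.5],[0,0,0,-30.5,-17.7,2,8.5]])

```text
clock: 1.35
ee_pos: [483.6, 287.8, 211.6]
tool_rot: [0.226, 0.974, -0.002, 0.003]
ft_force: [0.6, 0.1, -0.2]
width: 85.2
```

```bash
python3 - <<'E'
from h import *
w=shot('wrist','w1');s=telemetry.sense();print(s['ee_pos'],s['tool_rot'],s['clock'])
print(proj(w,[[424,323,0],[424,323,70]]))
E
```

```text
[481.45144641 291.50394792 211.50392551] [ 0.2241153   0.97456099 -0.00117587  0.00135503] 1.4
[[260.61284946 106.03132794]
 [261.61348912 109.53818238]]
```

View pics/w1.png

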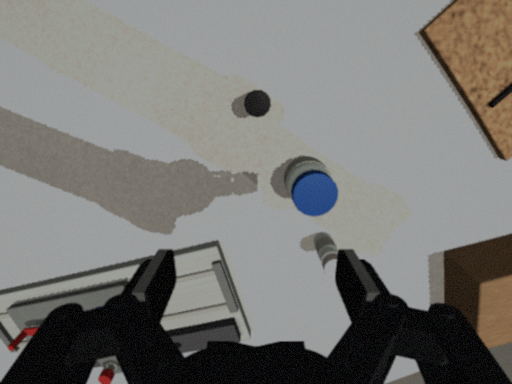

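```bash
python3 - <<'E'
from h import *
w=shot('wrist');s=telemetry.sense();print(s['ee_pos'],s['joint_vel'].round(3))
for b in blobs(w['image'],(0,0,0),(180,255,60),20,(225,75,290,130)): 
    print(b); P=plane(w,b[0],70); print(P)
    print('diam',np.linalg.norm(plane(w,(b[1][0],b[0][1]),70)-plane(w,(b[1][0]+b[1][2],b[0][1]),70)))
    g=np.array([P[0],P[1],s['ee_pos'][2]]); print('tool',totool(g-s['ee_pos']))
E
```

```text
[479.33841983 295.01787054 211.47261166] [-0.056  0.002 -0.066 -0.001 -0.014  0.001 -0.006]
([254.1, 107.3], [242, 95, 25, 26, 510])
[416.41096952 321.33042744  70.        ]
diam 23.85826046037359
tool [ 6.81190097e+01 -3.46594664e+00 -4.88048073e-02]
```

>>> play_rows(targets=[[0,0,0,0,0,0,8.5],[0,0,0,0,0,0,8.5],[0,0,0,0,0,0,8.5],[0,0,0,0,0,0,8.5]])

```text
clock: 1.85
ee_pos: [477.2, 298.3, 211.3]
tool_rot: [0.218, 0.976, 0.0, -0.0]
ft_force: [-0.8, -0.5, 0.1]
width: 84.9
```

```bash
python3 - <<'E'
from h import *
w=shot('wrist');s=telemetry.sense();print(s['ee_pos'],s['joint_vel'].round(3),s['tool_rot'])
for b in blobs(w['image'],(0,0,0),(180,255,60),20,(225,75,290,130)): 
    print(b); P=plane(w,b[0],70); print(P)
    g=np.array([P[0],P[1],s['ee_pos'][2]]); print('tool',totool(g-s['ee_pos']))
E
```

```text
[477.42323901 298.02327888 211.29235473] [ 0.008  0.001  0.002 -0.    -0.    -0.    -0.001] [ 2.18269402e-01  9.75888548e-01  4.87033133e-05 -8.73373605e-05]
([250.4, 114.6], [238, 102, 25, 26, 518])
[416.11778928 321.59940828  70.        ]
tool [ 6.55078203e+01 -4.78720913e+00  1.22868733e-02]
```

>>> play_rows(targets=[[0,0,0,0.5,-0.2,2,8.5],[0,0,0,1,-0.5,4,8.5],[0,0,0,1.5,-0.5,6,8.5],[0,0,0,1.5,-0.5,8,8.5],[0,0,0,1.5,-0.5,8,8.5],[0,0,0,1.5,-0.5,8,8.5],[0,0,0,1.5,-0.5,8,8.5],[0,0,0,1.5,-0.5,8,8.5]])

```text
clock: 2.7
ee_pos: [463.0, 299.5, 132.5]
tool_rot: [0.219, 0.976, 0.001, 0.001]
ft_force: [0.0, -0.5, 0.1]
width: 85.0
```

```bash
python3 - <<'E'
from h import *
w=shot('wrist','w2');s=telemetry.sense();print(s['ee_pos'],s['joint_vel'].round(3),s['tool_rot'])
for b in blobs(w['image'],(0,0,0),(180,255,60),60,(190,40,330,240)): 
    print(b); P=plane(w,b[0],70); print(P)
    g=np.array([P[0],P[1],s['ee_pos'][2]]); print('tool',totool(g-s['ee_pos']))
E
```

```text
[462.87504513 299.39267131 132.33628038] [-0.001  0.003 -0.     0.006 -0.001 -0.001  0.002] [2.19149524e-01 9.75690723e-01 7.55545979e-04 7.27427969e-04]
([255.4, 140.2], [239, 122, 34, 37, 993])
[415.38039184 322.02064524  70.        ]
tool [52.60934706  0.14369642 -0.05699901]
([293.3, 215.7], [288, 204, 14, 26, 115])
[481.0382738  323.60057952  70.        ]
tool [-6.0661754  29.65001921  0.05977026]
([315.0, 231.0], [300, 224, 30, 16, 213])
[500.79819483 334.10530753  70.        ]
tool [-19.43577651  47.59592047   0.10650136]
```

View pics/w2.png

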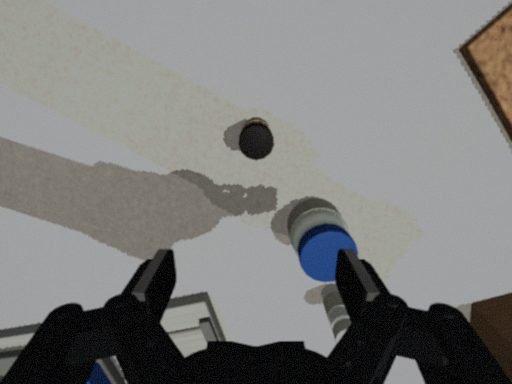

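>>> play_rows(targets=[[0,0,0,2.6,0,0,8.5],[0,0,0,5.2,0,1,8.5],[0,0,0,5.2,0,3.5,8.5],[0,0,0,5.2,0,6,8.5],[0,0,0,5.2,0,8,8.5],[0,0,0,5.2,0,10,8.5],[0,0,0,5.2,0,10.5,8.5],[0,0,0,5.2,0,10.5,8.5]])

```text
clock: 3.55
ee_pos: [415.2, 321.2, 26.2]
tool_rot: [0.219, 0.976, -0.0, -0.0]
ft_force: [-0.5, 0.2, -0.3]
width: 85.2
```

```bash
python3 - <<'E'
from h import *
w=shot('wrist','w3');s=telemetry.sense();print(s['ee_pos'],s['joint_vel'].round(3),s['tool_rot'],s['ft_force'])
E
```

```text
[415.68840724 321.58269766  26.8695971 ] [-0.002 -0.019  0.001 -0.006 -0.    -0.002  0.   ] [2.19157626e-01 9.75689357e-01 3.61418806e-04 2.87438573e-04] [ 0.22783262 -0.94433725  0.43955525]
```

View pics/w3.png

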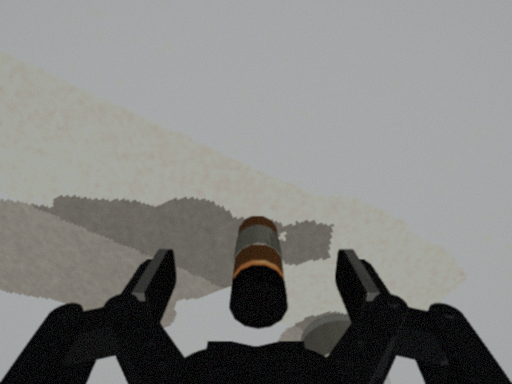

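```bash
python3 - <<'E'
from h import *
w=shot('wrist');s=telemetry.sense()
for px in ((258,296),(258,300)):
    P=plane(w,px,70); print(P,totool(P-s['ee_pos']))
E
```

```text
[412.83846586 323.91712339  70.        ] [  3.66501157   0.68291068 -42.73744363]
[414.74394513 323.02195464  70.        ] [  1.55974587   0.6885479  -42.73574356]
```

>>> play_rows(targets=[[0,0,0,0,0,0,2],[0,0,0,0,0,0,2],[0,0,0,0,0,0,2],[0,0,0,0,0,0,2],[0,0,0,0,0,0,2],[0,0,0,0,0,0,2],[0,0,0,0,0,0,2],[0,0,0,0,0,0,2]])

```text
clock: 4.45
ee_pos: [415.4, 321.5, 26.7]
tool_rot: [0.219, 0.976, 0.0, 0.0]
ft_force: [-0.8, -0.2, 5.9]
width: 25.0
```

```bash
python3 - <<'E'
from h import *
w=shot('wrist','w4');s=telemetry.sense();print(s['ee_pos'],s['width'],s['tool_rot'],s['ft_force'])
E
```

```text
[415.42660709 321.46240547  26.66867359] 24.79733156612934 [2.19077471e-01 9.75707421e-01 2.37005805e-04 1.85383542e-04] [-0.42869087 -0.63828241  5.6865984 ]
```

View pics/w4.png

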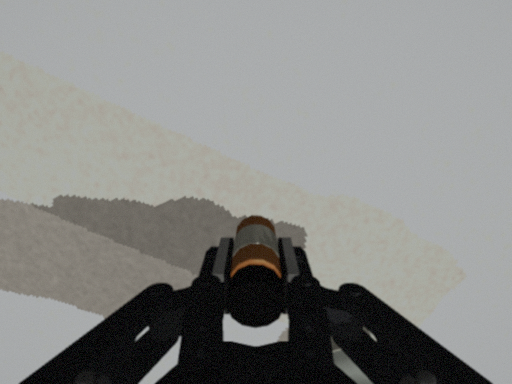

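>>> play_rows(targets=[[0,0,0,0,0,-2,2],[0,0,0,0,0,-5,2],[0,0,0,0,0,-9,2],[0,0,0,-2,-1,-12,2],[0,0,0,-5.2,-2.6,-12.3,2],[0,0,-0.1,-9,-4.6,-12.3,2],[0,0,-0.2,-13,-6.7,-12.3,2],[0,0,-0.258,-17,-8.9,-12.3,2]])

```text
clock: 5.3
ee_pos: [531.3, 166.9, 148.9]
tool_rot: [0.09, 0.996, -0.0, -0.0]
ft_force: [0.7, 0.5, 0.2]
width: 24.6
```

```bash
python3 - <<'E'
from h import *
s=telemetry.sense();print(s['ee_pos'],s['width'],s['tool_rot'],s['ft_force'])
print(R.from_quat(s['tool_rot']).as_matrix().round(3), totool(np.array([649,8,150])-s['ee_pos']))
E
```

```text
[531.31600857 166.85234654 148.87475939] 24.598502200431376 [ 8.97852191e-02  9.95961077e-01 -3.30455042e-05 -3.82568381e-04] [0.65857647 0.5344071  0.21105212]
[[-0.984  0.179 -0.001]
 [ 0.179  0.984  0.   ]
 [ 0.001 -0.    -1.   ]] [-144.19569259 -135.24414739   -1.21607581]
```

>>> play_rows(targets=[[0,0,0,-3,-3,0,2],[0,0,0,-6.5,-6,0,2],[0,0,0,-10,-9,0,2],[0,0,0,-13,-12,0,2],[0,0,0,-14.2,-13.3,0,2],[0,0,0,-14.2,-13.3,0,2],[0,0,0,-14.2,-13.3,0,2],[0,0,0,-14.2,-13.3,0,2]])

```text
clock: 6.1
ee_pos: [644.9, 14.9, 149.1]
tool_rot: [0.09, 0.996, 0.001, -0.001]
ft_force: [-0.3, -0.5, -0.3]
width: 24.8
```

```bash
python3 - <<'E'
from h import *
w=shot('wrist','w5');s=telemetry.sense();print(s['ee_pos'],s['joint_vel'].round(3),s['tool_rot'],s['ft_force'])
a=shot('scene','s5',(160,130,380,310),3.5)
E
```

```text
[645.12103246  14.73447417 149.28879471] [-0.001 -0.002  0.012 -0.006  0.003 -0.002  0.001] [ 8.96441995e-02  9.95973237e-01  8.84226032e-04 -6.68162272e-04] [-0.54827399  0.76584104 -0.49901235]
```

View pics/w5.png

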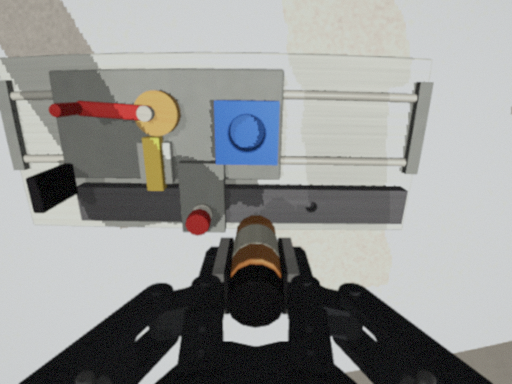

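View pics/s5.png

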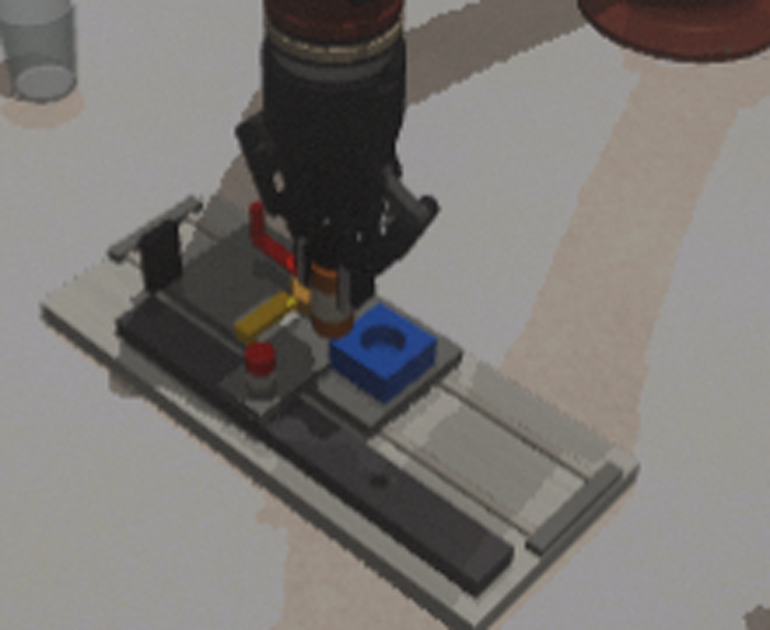

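```bash
python3 - <<'E'
from h import *
w=shot('wrist');s=telemetry.sense();e=s['ee_pos'];print(e)
im=w['image']
g=cv2.cvtColor(im,cv2.COLOR_RGB2GRAY); cv2.imwrite('pics/w5c.png',cv2.resize(np.clip(im[200:384,200:320,::-1].astype(int)*3,0,255).astype(np.uint8),None,fx=4,fy=4)[:600])
for px in ((256,323.5),(256,325),(229,290),(284,290)):
    P=plane(w,px,e[2]+43.3); print(px,totool(P-e).round(1))
# amber bottom nearest edge at z=e-26.7
for px in ((256,216),(237,228),(275,228)):
    P=plane(w,px,e[2]-26.7); print('bot',px,totool(P-e).round(1))
hsv=cv2.cvtColor(im,cv2.COLOR_RGB2HSV)
m=cv2.inRange(hsv,(105,120,40),(125,255,255)); m[:, :150]=0;m[:,350:]=0
c=max(cv2.findContours(m,cv2.RETR_EXTERNAL,cv2.CHAIN_APPROX_NONE)[0],key=cv2.contourArea)
print(cv2.boundingRect(c),cv2.minAreaRect(c), hsv[115:150:5,247].tolist(), hsv[132,225:275:5].tolist())
E
```

```text
[645.53484764  13.77316905 149.52453853]
(256, 323.5) [-10.9   0.5 -43.3]
(256, 325) [-11.8   0.5 -43.3]
(229, 290) [  7.2 -10.8 -43.3]
(284, 290) [  7.1  12.3 -43.3]
bot (256, 216) [10.1  0.7 26.7]
bot (237, 228) [  1.6 -11.7  26.7]
bot (275, 228) [ 1.6 13.1 26.7]
(215, 100, 65, 64) ((247.0, 131.5), (63.0, 64.0), 90.0) [[108, 147, 187], [108, 150, 202], [108, 148, 202], [108, 151, 201], [108, 153, 200], [108, 152, 199], [108, 151, 194]] [[108, 155, 199], [109, 172, 110], [108, 153, 198], [108, 152, 200], [108, 159, 199], [107, 146, 204], [108, 147, 205], [109, 164, 152], [109, 175, 125], [107, 143, 204]]
```

```bash
python3 - <<'E'
from h import *
w=shot('wrist')
cv2.imwrite('pics/w5n.png',cv2.resize(np.clip(w['image'][90:180,190:310,::-1].astype(int)*2,0,255).astype(np.uint8),None,fx=6,fy=6,interpolation=cv2.INTER_NEAREST))
E
```

```text
(no output)
```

View pics/w5n.png

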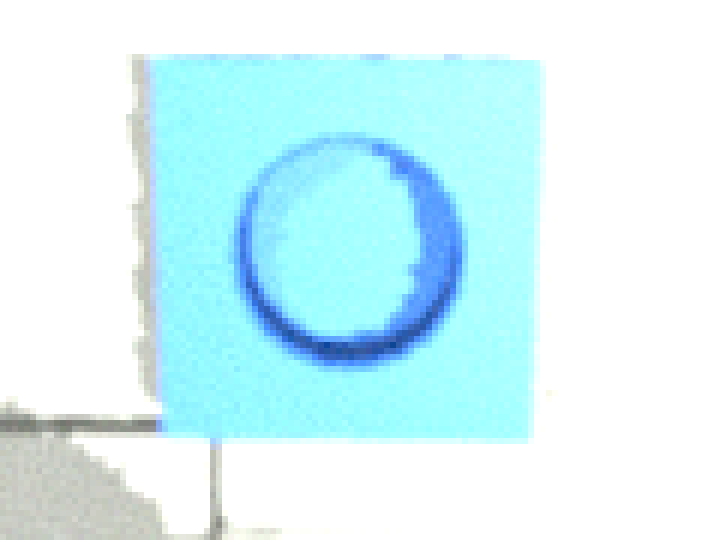

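View pics/w5c.png

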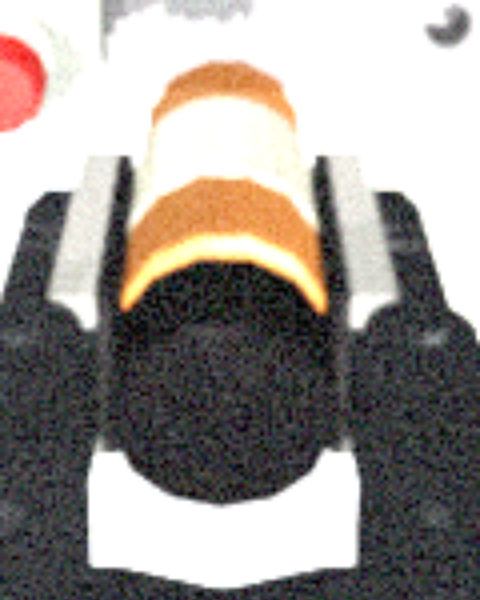

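```bash
python3 - <<'E'
from h import *
w=shot('wrist');s=telemetry.sense();e=s['ee_pos']
f=lambda px,z: totool(plane(w,px,z)-e).round(1)
print('TCP',e, 'hole',f((248.25,131.8),64),plane(w,(248.25,131.8),64).round(1))
for px in ((190+150/6,90+60/6),(190+540/6,90+60/6),(190+160/6,90+438/6),(190+532/6,90+438/6)): print(f(px,64))
for nm,px,z in (('peg',(55,110.5),90),('axis',(145.5,114),62),('pin',(198,224),80),('hole',(311,206),36),('bed -y robot',(2,58),20),('bed +y robot',(430,60),20),('bed +y far',(401,229),20)):
    print(nm,f(px,z),plane(w,px,z).round(1))
E
```

```text
TCP [645.8516914   12.76662357 149.55119932] hole [56.1 -5.3 85.6] [589.7  17.7  64. ]
[ 80.3 -30.5  85.5]
[80.2 19.  85.6]
[ 31.  -31.2  85.5]
[31.  19.2 85.6]
peg [  75.8 -140.8   59.5] [ 545.8 -112.    90. ]
axis [ 70.2 -86.1  87.5] [561.2 -59.2  62. ]
pin [-16.  -46.6  69.5] [653.2 -35.9  80. ]
hole [-17.9  53.8 113.6] [673.2  62.5  36. ]
bed -y robot [ 122.  -233.9  129.5] [ 483.6 -195.2   20. ]
bed +y robot [116.2 157.1 129.6] [560.  188.3  20. ]
bed +y far [-51.1 156.2 129.6] [724.4 157.2  20. ]
```

>>> play_rows(targets=[[0,0,0,2,0,0,2],[0,0,0,4,0,1,2],[0,0,0,5.5,0,2.5,2],[0,0,0,5.5,0,4,2],[0,0,0,5.5,0,4.8,2],[0,0,0,5.5,0,4.8,2],[0,0,0,5.5,0,4.8,2],[0,0,0,5.5,0,4.8,2]])

```text
clock: 7.15
ee_pos: [593.0, 21.5, 102.1]
tool_rot: [0.092, 0.996, 0.0, 0.001]
ft_force: [0.1, -0.1, -0.2]
width: 24.9
```

>>> play_rows(targets=[[0,0,0,0,0,0,2],[0,0,0,0,0,0,2],[0,0,0,0,0,0,2]])

```text
clock: 7.45
ee_pos: [592.3, 21.5, 101.6]
tool_rot: [0.092, 0.996, 0.0, 0.0]
ft_force: [0.2, 0.5, -0.4]
width: 24.8
```

```bash
python3 - <<'E'
from h import *
w=shot('wrist');s=telemetry.sense();print(s['ee_pos'],s['joint_vel'].round(3),s['tool_rot'],s['ft_force'])
cv2.imwrite('pics/w6.png',cv2.resize(np.clip(w['image'][170:350,180:340,::-1].astype(int)*2,0,255).astype(np.uint8),None,fx=4,fy=4,interpolation=cv2.INTER_CUBIC)[:600])
print(totool(np.array([589.7,17.7,90])-s['ee_pos']))
E
```

```text
[592.18120667  21.48421988 101.45146021] [-0.     0.003 -0.001  0.001 -0.    -0.    -0.   ] [9.17703914e-02 9.95780187e-01 3.66748486e-06 1.16816035e-04] [-0.84033687 -0.14300522  0.37411176]
[ 1.75044279 -4.17429002 11.45093448]
```

View pics/w6.png

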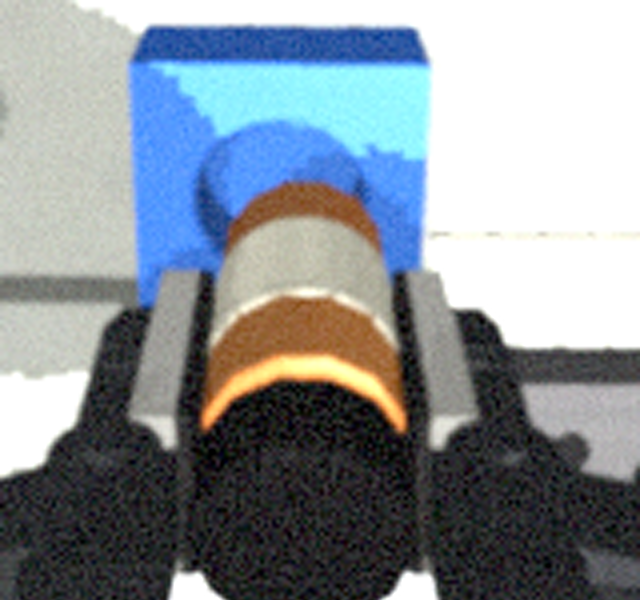

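```bash
python3 - <<'E'
from h import *
w=shot('wrist');s=telemetry.sense();e=s['ee_pos']
f=lambda px,z: totool(plane(w,px,z)-e).round(1)
print('hole near',f((250.75,200),64),'L',f((229.25,217),64),'R',f((271.25,217),64))
print('block near L R',f((180+130/4,170+62/4),64),f((180+430/4,170+62/4),64))
print('vial base near',f((256.4,215.5),e[2]-26.7))
E
```

```text
hole near [16.6 -3.3 37.4] L [  4.2 -18.1  37.4] R [ 4.2 10.7 37.4]
block near L R [ 26.9 -28.4  37.4] [26.8 21.  37.4]
vial base near [10.   0.5 26.7]
```

>>> play_rows(targets=[[0,0,0,0.3,-0.42,0,2],[0,0,0,0.3,-0.42,0.4,2],[0,0,0,0.3,-0.42,0.8,2],[0,0,0,0.3,-0.42,0.8,2],[0,0,0,0.3,-0.42,0.8,2],[0,0,0,0.3,-0.42,0.8,2]])

```text
clock: 8.15
ee_pos: [588.5, 18.0, 93.3]
tool_rot: [0.092, 0.996, 0.0, 0.0]
ft_force: [0.1, -0.9, -1.1]
width: 24.7
```

```bash
python3 - <<'E'
from h import *
w=shot('wrist');s=telemetry.sense();print(s['ee_pos'],s['joint_vel'].round(3),s['tool_rot'],s['ft_force'])
cv2.imwrite('pics/w7.png',cv2.resize(np.clip(w['image'][180:280,200:310,::-1].astype(int)*2,0,255).astype(np.uint8),None,fx=6,fy=6,interpolation=cv2.INTER_CUBIC)[:600])
print(totool(np.array([589.7,17.7,90])-s['ee_pos']))
a=shot('scene','s7',(210,150,310,270),5)
b=shot('side','d7',(200,100,320,220),5)
E
```

```text
[588.51780406  18.03142186  93.38006584] [ 0.001 -0.002  0.002  0.002 -0.002  0.     0.   ] [9.17005766e-02 9.95786619e-01 3.75579654e-05 1.07812366e-04] [-0.12030934 -0.56577208 -0.24768778]
[-1.22213833 -0.11026511  3.38030949]
```

View pics/w7.png

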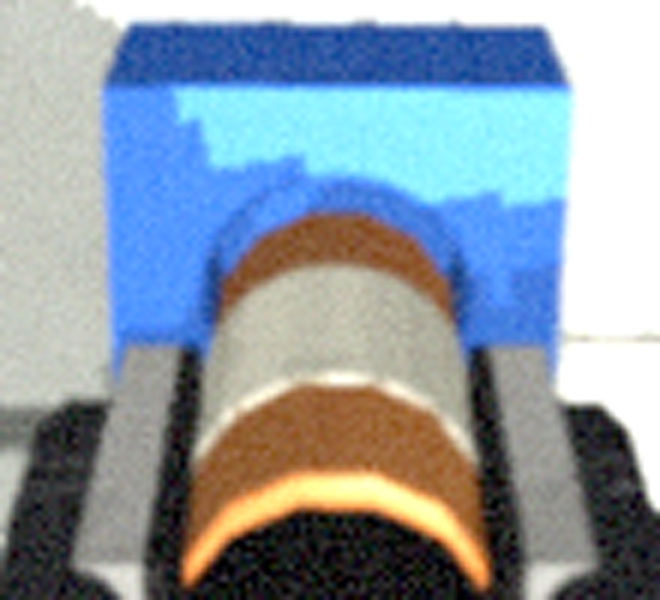

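View pics/s7.png

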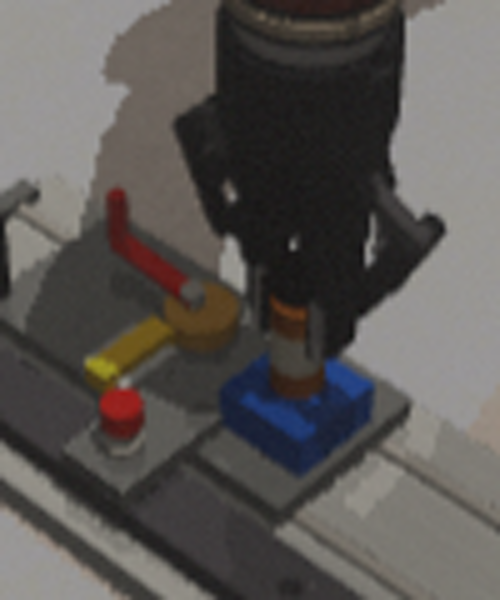

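View pics/d7.png

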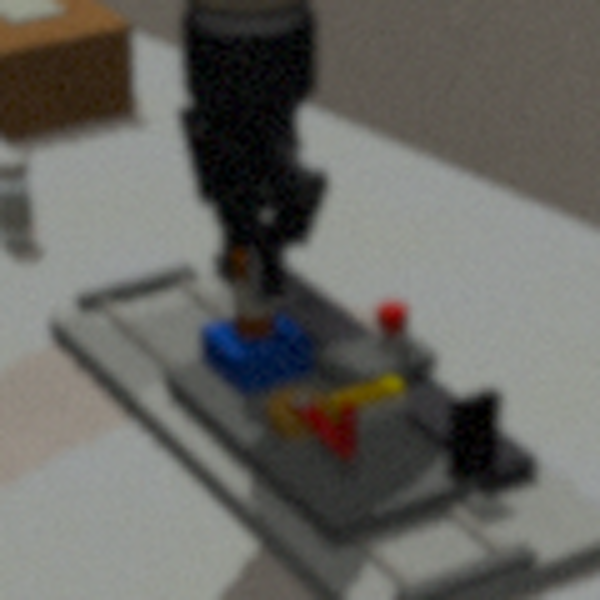

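```bash
python3 - <<'E'
from h import *
w=shot('wrist');s=telemetry.sense();e=s['ee_pos'];print(e)
f=lambda px,z: totool(plane(w,px,z)-e).round(1)
C=lambda x,y:(200+x/6,180+y/6)
print('hole near',f(C(337,178),64),'L',f(C(208,285),64),'R',f(C(466,285),64))
print('block near L R',f(C(103,85),64),f(C(572,85),64))
print('vial base near',f(C(338,212),e[2]-26.7),'L',f(C(220,300),e[2]-26.7),'R',f(C(455,300),e[2]-26.7))
E
```

```text
[588.44878983  17.97192608  93.41324538]
hole near [13.   0.3 29.4] L [  0.2 -13.9  29.4] R [ 0.2 14.6 29.4]
block near L R [ 23.7 -24.5  29.4] [23.6 25.3 29.4]
vial base near [10.2  0.4 26.7] L [ -0.3 -12.4  26.7] R [-0.3 13.2 26.7]
```

>>> play_rows(targets=[[0,0,0,0.1,0,0,2],[0,0,0,0.1,0,0.2,2],[0,0,0,0.1,0,0.4,2],[0,0,0,0.1,0,0.6,2]])

```text
clock: 8.75
ee_pos: [587.3, 18.1, 87.1]
tool_rot: [0.092, 0.996, -0.0, -0.0]
ft_force: [0.2, -0.7, -0.7]
width: 24.4
```

>>> play_rows(targets=[[0,0,0,0,0,0.3,2],[0,0,0,0,0,0.6,2],[0,0,0,0,0,0.9,2],[0,0,0,0,0,1.1,2],[0,0,0,0,0,1.2,2],[0,0,0,0,0,1.2,2]])

```text
clock: 9.35
ee_pos: [587.3, 18.1, 75.1]
tool_rot: [0.092, 0.996, -0.0, -0.0]
ft_force: [-0.3, 0.9, 0.1]
width: 24.8
```

```bash
python3 - <<'E'
from h import *
w=shot('wrist');s=telemetry.sense();print(s['ee_pos'],s['ft_force'],s['moment'])
cv2.imwrite('pics/w8.png',cv2.resize(np.clip(w['image'][180:330,180:330,::-1].astype(int)*2,0,255).astype(np.uint8),None,fx=4,fy=4,interpolation=cv2.INTER_CUBIC)[:600])
E
```

```text
[587.42187052  18.10185685  75.285684  ] [-0.3550264  -0.09126861  0.02656119] [0.0122687  0.00192539 0.01763848]
```

View pics/w8.png

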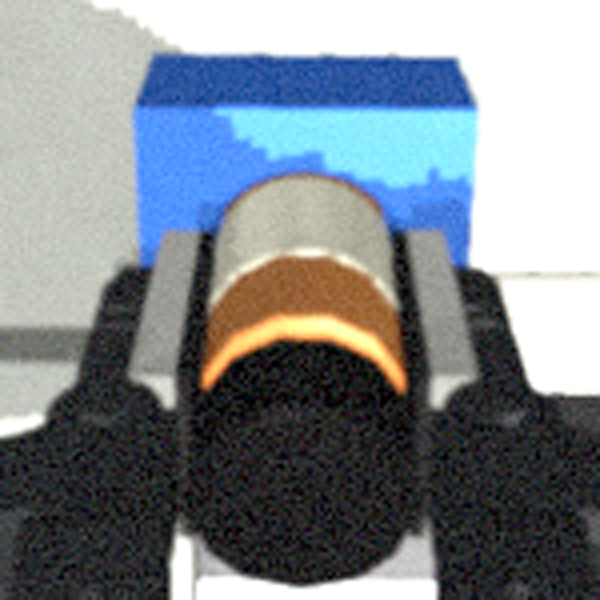

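Going in cleanly without lateral force. Lower to the floor.

>>> play_rows(targets=[[0,0,0,0,0,0.1,2],[0,0,0,0,0,0.2,2],[0,0,0,0,0,0.25,2],[0,0,0,0,0,0.25,2]])

```text
clock: 9.8
ee_pos: [587.4, 18.1, 72.8]
tool_rot: [0.092, 0.996, -0.0, -0.0]
ft_force: [0.9, -0.8, 0.2]
width: 24.7
```

>>> play_rows(targets=[[0,0,0,0,0,0,3.2],[0,0,0,0,0,0,5],[0,0,0,0,0,0,6],[0,0,0,0,0,0,6],[0,0,0,0,0,0,6],[0,0,0,0,0,0,6]])

```text
clock: 10.4
ee_pos: [587.4, 18.1, 72.8]
tool_rot: [0.092, 0.996, -0.0, -0.0]
ft_force: [0.3, -0.4, -0.4]
width: 59.7
```

```bash
python3 - <<'E'
from h import *
w=shot('wrist');s=telemetry.sense();print(s['ee_pos'],s['ft_force'],s['width'])
cv2.imwrite('pics/w9.png',w['image'][:,:,::-1])
a=shot('scene','s9',(210,150,310,270),5)
E
```

```text
[587.37723385  18.1022651   72.80484396] [ 0.69542376  0.05961199 -0.18973108] 59.772316708850376
```

View pics/w9.png

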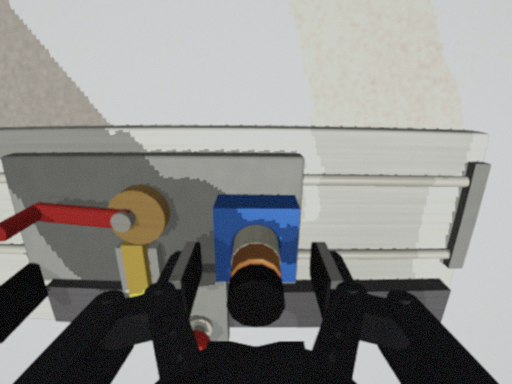

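View pics/s9.png

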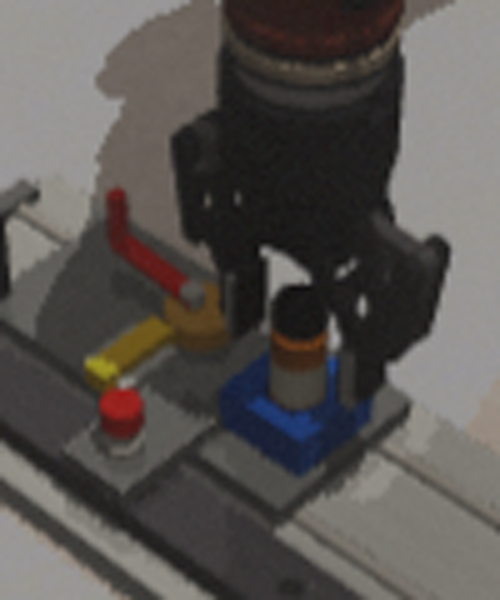

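>>> play_rows(targets=[[0,0,0,0,0,-2,7],[0,0,0,0,0,-5,6],[0,0,0,0,0,-8,3],[0,0,0,-2,-3,-9,0],[0,0,0,-4,-7,-9,0],[0,0,0,-6,-11,-9,0],[0,0,0,-8,-14,-9,0],[0,0,0,-9.5,-17,-9,0]])

```text
clock: 11.3
ee_pos: [650.2, -168.6, 162.7]
tool_rot: [0.092, 0.996, -0.0, 0.0]
ft_force: [0.7, 1.1, -0.5]
width: -0.2
```

>>> play_rows(targets=[[0,0,0,0,0,0,0],[0,0,0,0,0,0,0],[0,0,0,0,0,0,0],[0,0,0,0,0,0,0],[0,0,0,0,0,0,0]])

```text
clock: 11.8
ee_pos: [649.8, -164.8, 163.0]
tool_rot: [0.091, 0.996, 0.0, -0.0]
ft_force: [-0.5, -0.1, 0.3]
width: 0.0
```

```bash
python3 - <<'E'
from h import *
w=shot('wrist','w10');s=telemetry.sense();print(s['ee_pos'],s['joint_vel'].round(3),s['width'])
E
```

```text
[ 649.79099476 -165.135215    162.97209047] [ 0.005  0.002  0.007 -0.004  0.    -0.001 -0.   ] 0.058814417626259545
```

View pics/w10.png

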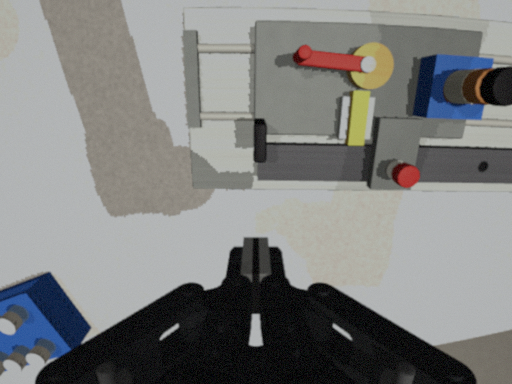

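```bash
python3 - <<'E'
from h import *
w=shot('wrist');s=telemetry.sense();e=s['ee_pos']
cv2.imwrite('pics/w10c.png',cv2.resize(np.clip(w['image'][100:190,230:350,::-1].astype(int)*2.5,0,255).astype(np.uint8),None,fx=6,fy=6,interpolation=cv2.INTER_CUBIC))
f=lambda px,z: (totool(plane(w,px,z)-e).round(1),plane(w,px,z).round(1))
for nm,px,z in (('peg',(304.5,50),90),('axis',(369,65),62),('pin',(406,176),80),('hole',(483,167),36),('plate',(254,120),90),('plate',(254,161),90),('plate',(254,161),40),('endbar',(199,80),26),('car -y robot',(257,22),40),('car -y',(256,134),40)): print(nm,*f(px,z))
E
```

```text
peg [113.8  34.   73. ] [ 544.1 -111.3   90. ]
axis [107.3  90.6 101. ] [560.7 -56.9  62. ]
pin [ 20.7 125.4  83. ] [652.2 -38.4  80. ]
hole [ 18.1 230.  127. ] [673.7  64.1  36. ]
plate [66.1 -0.9 73. ] [ 584.7 -154.3   90. ]
plate [35.3 -0.9 73. ] [ 614.9 -159.9   90. ]
plate [ 23.9  -1.1 123. ] [ 626.1 -162.2   40. ]
endbar [ 96.9 -51.6 137. ] [ 545.2 -198.6   26. ]
car -y robot [142.    1.5 123. ] [ 510.4 -138.1   40. ]
car -y [ 49.2   0.7 123. ] [ 601.6 -155.8   40. ]
```

View pics/w10c.png

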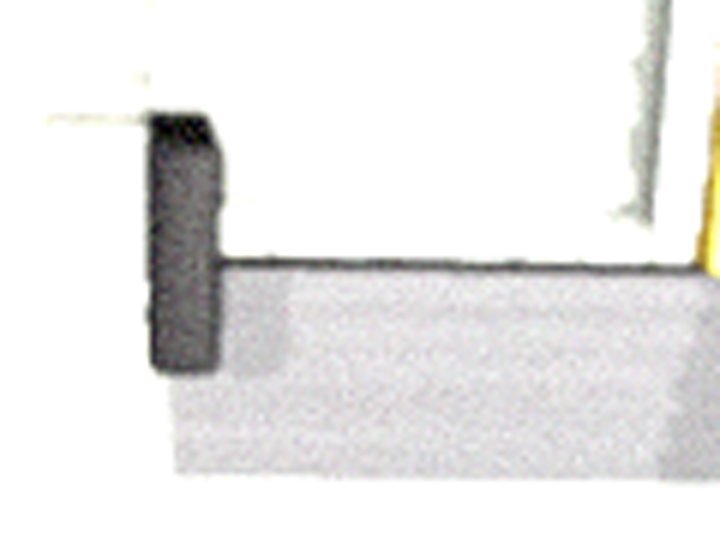

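>>> play_rows(targets=[[0,0,0,2.4,-1.5,0,0],[0,0,0,4.8,-3,0,0],[0,0,0,4.8,-3,3,0],[0,0,0,4.8,-3,6,0],[0,0,0,4.8,-3,9,0],[0,0,0,4.8,-3,10.3,0],[0,0,0,4.8,-3,10.3,0],[0,0,0,4.8,-3,10.3,0]])

```text
clock: 12.7
ee_pos: [598.0, -187.2, 60.7]
tool_rot: [0.092, 0.996, -0.0, 0.001]
ft_force: [-0.3, -0.3, 1.1]
width: 0.5
```

```bash
python3 - <<'E'
from h import *
w=shot('wrist','w11');s=telemetry.sense();print(s['ee_pos'],s['joint_vel'].round(3),s['width'],s['ft_force'])
E
```

```text
[ 598.39925762 -187.31427621   61.35464892] [ 0.    -0.012 -0.001 -0.003 -0.001 -0.    -0.001] 0.15311743519503068 [0.38256738 0.3244979  0.4985856 ]
```

View pics/w11.png

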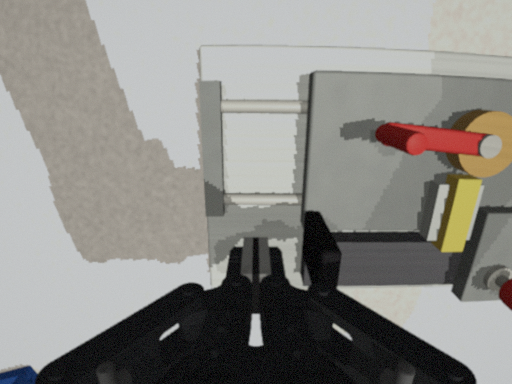

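>>> play_rows(targets=[[0,0,0,0,0.4,0,0],[0,0,0,0,0.8,0,0],[0,0,0,0,1.2,0,0],[0,0,0,0,1.6,0,0],[0,0,0,0,2.0,0,0],[0,0,0,0,2.4,0,0],[0,0,0,0,2.8,0,0],[0,0,0,0,3.2,0,0]])

```text
clock: 13.55
ee_pos: [603.1, -156.4, 60.2]
tool_rot: [0.092, 0.996, -0.001, 0.0]
ft_force: [0.2, -3.0, 2.4]
width: 0.1
```

```bash
python3 - <<'E'
from h import *
w=shot('wrist','w12');s=telemetry.sense();print(s['ee_pos'],s['ft_force'])
E
```

```text
[ 603.4597583  -154.66487803   60.07830853] [ 0.23824479 -1.97677139  1.00469492]
```

View pics/w12.png

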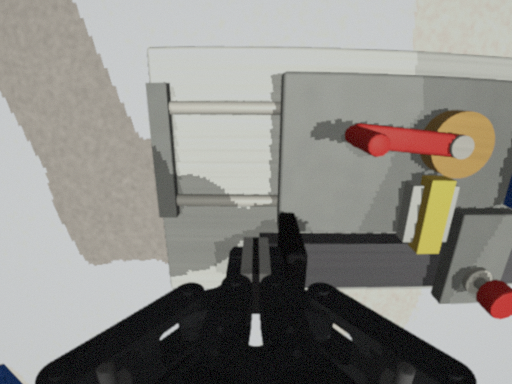

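```bash
python3 - <<'E'
from h import *
s=telemetry.sense();print(s['ee_pos'],s['ft_force'])
a=shot('scene','s12',(160,150,320,310),4)
for b in blobs(a['image'],(0,150,60),(8,255,255),6,(200,180,320,260)): print(b)
for px in ((233.8,229.8),): print(plane(a,px,80))
E
```

```text
[ 603.4597583  -154.66487803   60.07830853] [ 0.23824479 -1.97677139  1.00469492]
([242.9, 202.7], [237, 191, 15, 22, 86])
([239.4, 235.6], [235, 231, 9, 10, 67])
[655.00956457 -34.48948956  80.        ]
```

View pics/s12.png

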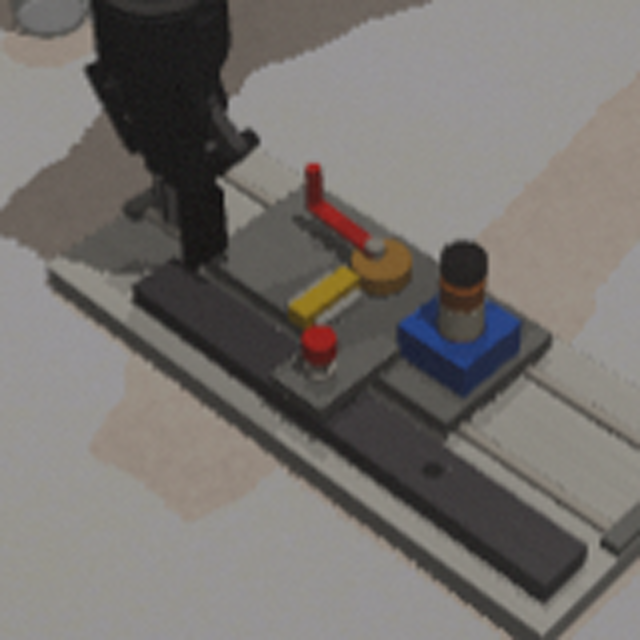

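```bash
python3 - <<'E'
from h import *
a=shot('scene')
k=plane(a,(239.4,235.6),73);k0=plane(a,(233.8,231.6),73);h=plane(a,(268,267.5),36);h2=plane(a,(160+432/4,150+469/4),36)
ey=np.array([.183,.983,0])
print(k,(k-k0)@ey,(h-k)@ey,(h2-k)@ey)
E
```

```text
[657.68857459 -18.08654494  73.        ] 17.662710516636423 86.11060809434484 85.6564508395206
```

>>> play_rows(targets=[[0,0,0,0,0.7,0,0],[0,0,0,0,1.5,0,0],[0,0,0,0,2.3,0,0],[0,0,0,0,3.1,0,0],[0,0,0,0,3.9,0,0],[0,0,0,0,4.7,0,0],[0,0,0,0,5.5,0,0],[0,0,0,0,6.0,0,0]])

```text
clock: 14.5
ee_pos: [614.7, -95.1, 59.7]
tool_rot: [0.091, 0.996, 0.0, 0.001]
ft_force: [2.0, -4.3, -0.3]
width: -0.1
```

>>> play_rows(targets=[[0,0,0,0,0.2,0,0],[0,0,0,0,0.4,0,0],[0,0,0,0,0.6,0,0],[0,0,0,0,0.8,0,0]])

```text
clock: 14.9
ee_pos: [615.3, -89.1, 59.8]
tool_rot: [0.092, 0.996, -0.0, 0.0]
ft_force: [1.6, -4.0, -1.3]
width: -0.1
```

```bash
python3 - <<'E'
from h import *
s=telemetry.sense();print(s['ee_pos'],s['ft_force'])
a=shot('scene','s13',(190,170,340,310),5)
b=blobs(a['image'],(0,150,60),(8,255,255),6,(200,180,320,300));print(b)
h=plane(a,(268,267.5),36)
for q in b: print((h-plane(a,q[0],73))@np.array([.183,.983,0]))
E
```

```text
[615.3225231  -89.09038615  59.76352967] [ 1.55934291 -3.95914739 -1.32228172]
[([263.3, 215.9], [257, 204, 16, 22, 91]), ([261.8, 251.0], [258, 247, 9, 10, 72])]
88.9307224519246
19.838019154886045
```

View pics/s13.png

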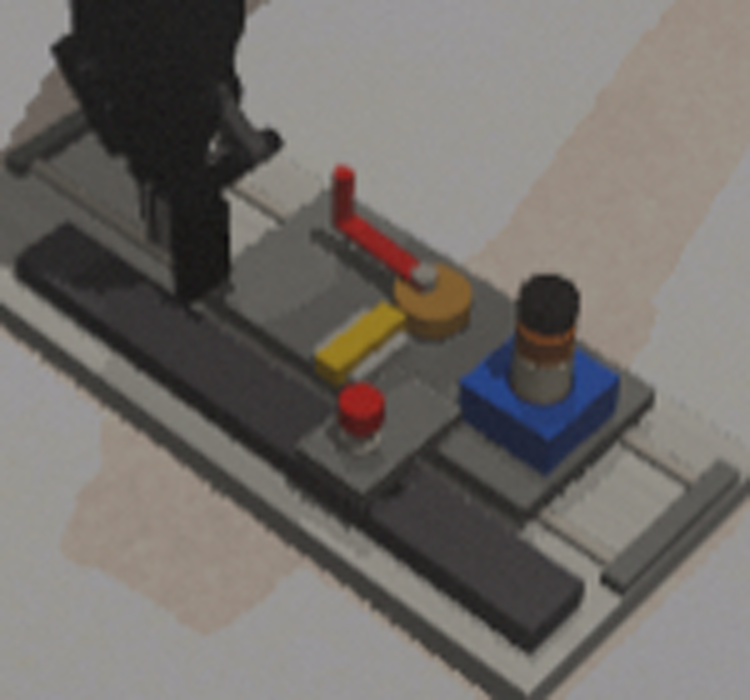

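>>> play_rows(targets=[[0,0,0,0,0.15,0,0],[0,0,0,0,0.3,0,0],[0,0,0,0,0.45,0,0],[0,0,0,0,0.6,0,0],[0,0,0,0,0.75,0,0],[0,0,0,0,0.9,0,0],[0,0,0,0,1.05,0,0],[0,0,0,0,1.2,0,0]])

```text
clock: 15.75
ee_pos: [617.5, -76.7, 59.8]
tool_rot: [0.092, 0.996, 0.0, -0.0]
ft_force: [1.3, -2.5, -0.5]
width: -0.1
```

>>> play_rows(targets=[[0,0,0,0,0.1,0,0],[0,0,0,0,0.2,0,0],[0,0,0,0,0.3,0,0],[0,0,0,0,0.4,0,0]])

```text
clock: 16.15
ee_pos: [617.4, -72.8, 59.6]
tool_rot: [0.092, 0.996, -0.0, -0.001]
ft_force: [-1.1, -1.9, 1.4]
width: 0.2
```

>>> play_rows(targets=[[0,0,0,0,0.1,0,0],[0,0,0,0,0.2,0,0],[0,0,0,0,0.3,0,0]])

```text
clock: 16.45
ee_pos: [618.1, -70.1, 59.6]
tool_rot: [0.092, 0.996, -0.0, -0.001]
ft_force: [-2.2, -1.9, -0.1]
width: 0.3
```

```bash
python3 - <<'E'
from h import *
s=telemetry.sense();print(s['ee_pos'],s['ft_force'])
a=shot('scene','s14',(190,170,340,310),5)
b=blobs(a['image'],(0,150,60),(8,255,255),6,(200,180,320,300));print(b)
h=plane(a,(268,267.5),36)
for q in b: print((h-plane(a,q[0],73))@np.array([.183,.983,0]),plane(a,q[0],73))
E
```

```text
[618.07577276 -70.10483153  59.59271258] [-2.22293575 -1.94006162 -0.11272393]
[([269.8, 220.1], [263, 207, 17, 23, 94]), ([268.4, 258.8], [264, 255, 9, 9, 68])]
68.77331228889845 [580.23177576  13.97031161  73.        ]
-4.685645053704616 [681.18306998  69.90609035  73.        ]
```

View pics/s14.png

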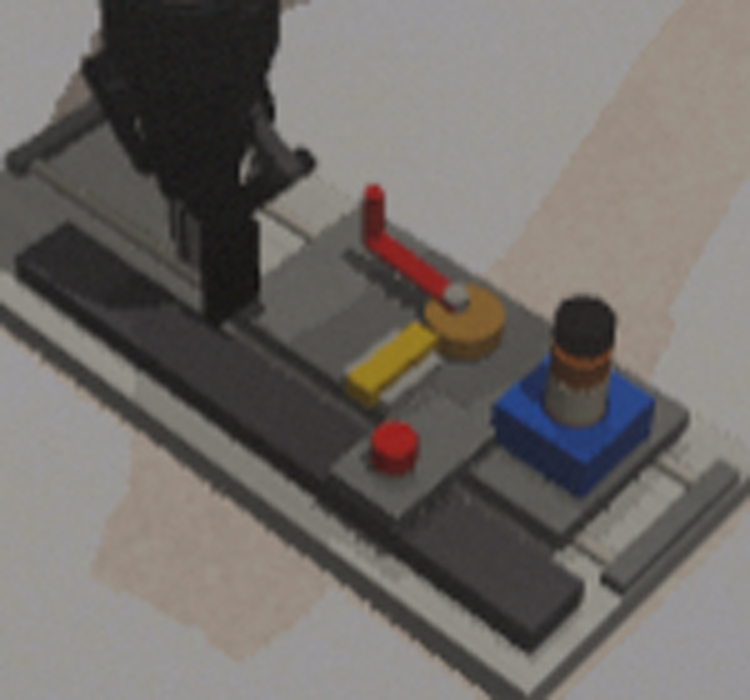

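>>> play_rows(targets=[[0,0,0,0,0.1,0,0],[0,0,0,0,0.15,0,0],[0,0,0,0,0.15,0,0]])

```text
clock: 16.8
ee_pos: [618.2, -69.8, 59.6]
tool_rot: [0.092, 0.996, -0.001, -0.001]
ft_force: [-2.7, -4.0, 1.5]
width: -0.2
```

```bash
python3 - <<'E'
from h import *
s=telemetry.sense();print(s['ee_pos'],s['ft_force'])
a=shot('scene')
b=blobs(a['image'],(0,150,60),(8,255,255),6,(200,180,320,300));print(b)
w=shot('wrist','w15')
E
```

```text
[618.22400838 -69.84066239  59.58938744] [-2.6830835  -4.00520488  1.48931423]
[([270.1, 220.4], [263, 208, 17, 23, 94]), ([268.6, 259.0], [265, 255, 8, 9, 67])]
```

View pics/w15.png

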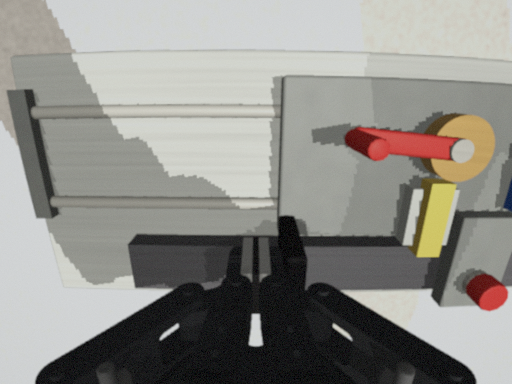

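>>> play_rows(targets=[[0,0,0,0,-0.5,0,0],[0,0,0,0,-2,0,0],[0,0,0,0,-2.5,-2,0],[0,0,0,0,-2.5,-6,0],[0,0,0,0,-1,-9,0],[0,0,0,-1,1,-9,0],[0,0,0,-1,3,-9,0],[0,0,0,-1,3,-9,0]])

```text
clock: 17.7
ee_pos: [635.7, -36.3, 150.4]
tool_rot: [0.089, 0.996, 0.002, 0.001]
ft_force: [-0.3, 1.0, 0.1]
width: -0.2
```

>>> play_rows(targets=[[0,0,0,0,0,0,0],[0,0,0,0,0,0,0],[0,0,0,0,0,0,0],[0,0,0,0,0,0,0]])

```text
clock: 18.1
ee_pos: [634.2, -42.3, 149.6]
tool_rot: [0.093, 0.996, -0.0, -0.0]
ft_force: [-1.3, -0.5, 0.9]
width: -0.0
```

```bash
python3 - <<'E'
from h import *
w=shot('wrist','w16');s=telemetry.sense();print(s['ee_pos'],s['joint_vel'].round(3),s['ft_force'])
E
```

```text
[634.24089034 -41.97328319 149.71139747] [-0.008 -0.001 -0.005 -0.002 -0.001  0.002 -0.001] [0.20185626 0.37369763 0.40621697]
```

View pics/w16.png

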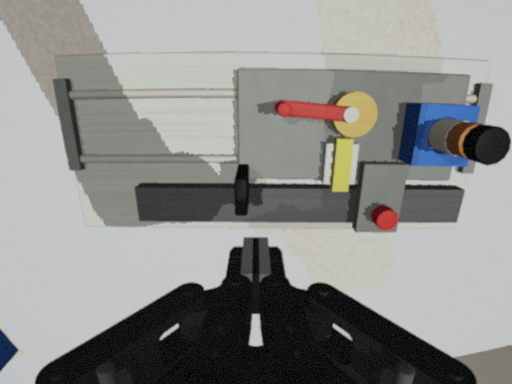

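```bash
python3 - <<'E'
from h import *
w=shot('wrist');s=telemetry.sense();e=s['ee_pos'];print(e)
f=lambda px,z: (totool(plane(w,px,z)-e).round(1),plane(w,px,z).round(1))
for nm,px,z in (('peg',(284,109),90),('axis',(351,115.5),62),('pin',(386,216),70),('pin80',(386,216),80),('plate',(242,172),90),('platebot',(242,213),90)): print(nm,*f(px,z))
print(blobs(w['image'],(0,150,60),(8,255,255),6))
E
```

```text
[634.27812855 -41.66394348 149.70940814]
peg [74.5 19.1 59.7] [564.5  -9.2  90. ]
axis [68.5 74.7 87.7] [580.6  44.3  62. ]
pin [-14.1 111.3  79.7] [668.5  65.2  70. ]
pin80 [ -9.6 106.3  69.7] [663.3  61.1  80. ]
plate [ 30.1 -10.2  59.7] [602.8 -46.2  90. ]
platebot [ -2.3 -10.8  59.7] [634.6 -52.7  90. ]
[([309.5, 110.3], [275, 101, 71, 20, 913]), ([384.5, 217.9], [372, 206, 25, 24, 407])]
```

>>> play_rows(targets=[[0,0,0,2,1.2,0,0],[0,0,0,4,2.4,0,0],[0,0,0,5,2.7,0.5,0],[0,0,0,5,2.7,2.5,0],[0,0,0,5,2.7,4.5,0],[0,0,0,5,2.7,6.5,0],[0,0,0,5,2.7,7.7,0],[0,0,0,5,2.7,7.7,0]])

```text
clock: 19.0
ee_pos: [588.9, -5.4, 71.1]
tool_rot: [0.092, 0.996, -0.0, -0.002]
ft_force: [0.0, -0.1, 0.4]
width: 0.4
```

```bash
python3 - <<'E'
from h import *
w=shot('wrist','w17');s=telemetry.sense();print(s['ee_pos'],s['joint_vel'].round(3),s['ft_force'])
for n,p in(('peg',(564.5,-9.2,90)),('axis',(580.6,44.3,62))): print(n,totool(np.array(p)-s['ee_pos']))
E
```

```text
[589.89924743  -5.40148139  72.34256264] [ 0.    -0.026 -0.002 -0.022  0.002  0.002 -0.001] [ 0.23097167 -0.18379287  0.27095805]
peg [ 24.29831843  -8.38353143 -17.62508808]
axis [18.21649367 47.16683526 10.35040421]
```

View pics/w17.png

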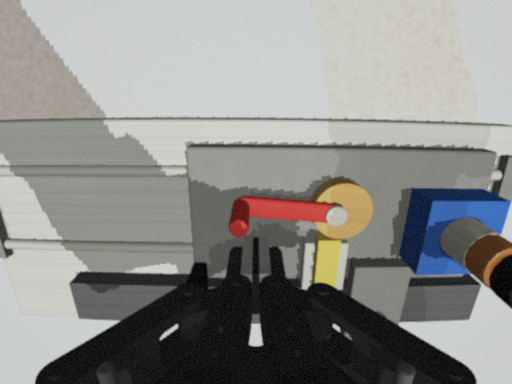

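>>> play_rows(targets=[[0,0,0,0.6,0,0,0],[0,0,0,1.2,0,0,0],[0,0,0,1.8,0,0,0],[0,0,0,2.4,0,0,0],[0,0,0,3.0,0,0,0],[0,0,0,3.6,0,0,0],[0,0,0,4.2,0,0,0],[0,0,0,4.2,0,0,0]])

```text
clock: 19.85
ee_pos: [551.9, 4.6, 73.9]
tool_rot: [0.091, 0.996, 0.002, 0.004]
ft_force: [6.7, 2.6, -0.8]
width: -0.0
```

```bash
python3 - <<'E'
from h import *
w=shot('wrist','w18');s=telemetry.sense();print(s['ee_pos'],s['joint_vel'].round(3),s['ft_force'])
for n,p in(('peg',(564.5,-9.2,90)),('axis',(580.6,44.3,62))): print(n,totool(np.array(p)-s['ee_pos']))
E
```

```text
[551.84828412   4.19846986  73.82463276] [ 0.005  0.004  0.006 -0.005  0.001  0.01   0.001] [ 5.8280273   2.05404301 -0.94192172]
peg [-14.98663923 -10.82482974 -16.10748647]
axis [-20.91615677  44.6093629   12.1299197 ]
```

View pics/w18.png

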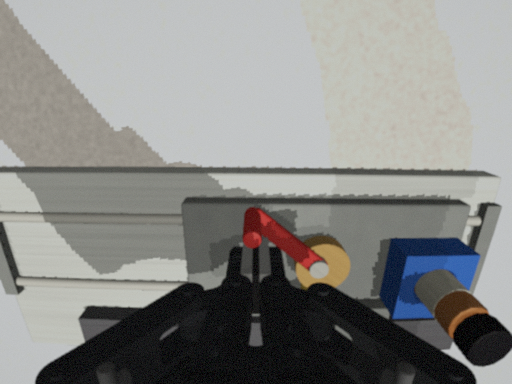

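>>> play_rows(targets=[[0,0,0,-0.6,0,0,0],[0,0,0,-1.2,-1,0,0],[0,0,0,-1,-2,0,0],[0,0,0,-0.5,-2.8,0,0],[0,0,0,0.5,-2.8,0,0],[0,0,0,1.5,-2.8,0,0],[0,0,0,2.4,-2.8,0,0],[0,0,0,2.4,-2.8,0,0]])

```text
clock: 20.7
ee_pos: [518.0, -19.8, 72.8]
tool_rot: [0.091, 0.996, 0.0, -0.001]
ft_force: [0.1, 0.2, 0.2]
width: 0.2
```

```bash
python3 - <<'E'
from h import *
w=shot('wrist','w19');s=telemetry.sense();print(s['ee_pos'],s['joint_vel'].round(3),s['ft_force'])
e=s['ee_pos']
print('axis',totool(np.array((580.6,44.3,62))-e), blobs(w['image'],(0,150,60),(8,255,255),6))
E
```

```text
[519.35492088 -19.99117455  72.94619651] [ 0.004  0.009  0.006 -0.036  0.    -0.004  0.002] [ 0.01214245 -0.86322346  0.2120149 ]
axis [-48.58097634  74.32738425  10.9299016 ] [([322.4, 275.8], [295, 251, 70, 50, 1139])]
```

View pics/w19.png

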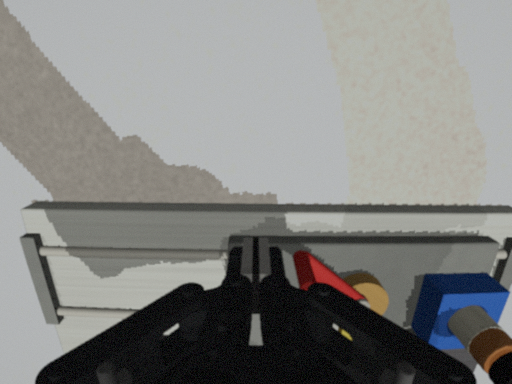

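>>> play_rows(targets=[[0,0,0,-1.0,0.3,0,0],[0,0,0,-1.0,1.0,0,0],[0,0,0,-0.7,1.7,0,0],[0,0,0,-0.3,2.4,0,0],[0,0,0,0,3.1,0,0],[0,0,0,0.2,3.8,0,0],[0,0,0,0.4,4.5,0,0],[0,0,0,0.5,4.9,0,0]])

```text
clock: 21.55
ee_pos: [520.1, 27.2, 72.1]
tool_rot: [0.092, 0.996, -0.002, -0.004]
ft_force: [-4.5, -4.2, 2.3]
width: 0.1
```

```bash
python3 - <<'E'
from h import *
w=shot('wrist','w20');s=telemetry.sense();print(s['ee_pos'],s['joint_vel'].round(3),s['ft_force'])
e=s['ee_pos']
print('axis',totool(np.array((580.6,44.3,62))-e))
a=shot('scene','s20',(190,150,340,290),5)
E
```

```text
[520.16157972  28.27254897  72.10740019] [ 0.007  0.003 -0.007 -0.006 -0.004 -0.009  0.012] [-3.21520935 -4.37325151  0.98205303]
axis [-56.59648924  26.77871613   9.56969904]
```

View pics/w20.png

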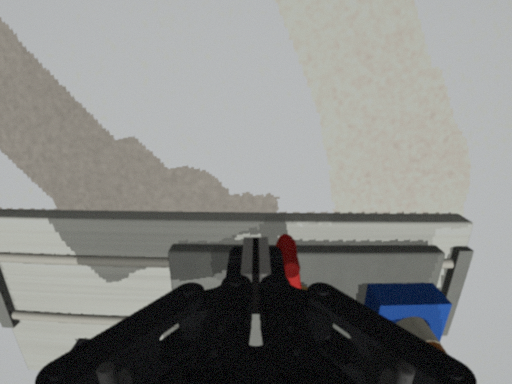

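View pics/s20.png

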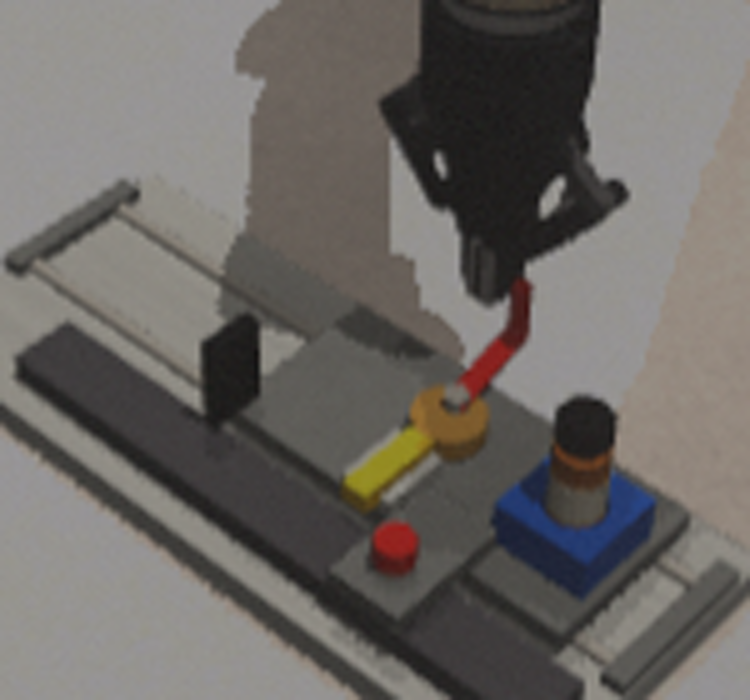

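>>> play_rows(targets=[[0,0,0,0,0.2,0,0],[0,0,0,0,0.4,0,0],[0,0,0,0,0.6,0,0],[0,0,0,0,0.6,0,0],[0,0,0,0,0.6,0,0]])

```text
clock: 22.15
ee_pos: [523.1, 33.7, 72.1]
tool_rot: [0.092, 0.996, -0.001, -0.002]
ft_force: [-3.3, -3.0, 0.1]
width: 0.2
```

```bash
python3 - <<'E'
from h import *
s=telemetry.sense();e=s['ee_pos'];print(e,s['ft_force'])
print('axis',totool(np.array((580.6,44.3,62))-e))
E
```

```text
[523.14552772  33.70608733  72.11668822] [-3.32418885 -3.0447704   0.11252091]
axis [-54.59431932  20.93623076   9.83510498]
```

>>> play_rows(targets=[[0,0,0,0,-0.6,0,0],[0,0,0,0,-2,0,0],[0,0,0,0,-3,-1,0],[0,0,0,0,-3,-4,0],[0,0,0,0,-3,-8,0],[0,0,0,-4,-3,-10,0],[0,0,0,-8,-3,-10,0],[0,0,0,-11,-3,-10,0]])

```text
clock: 22.95
ee_pos: [631.3, -17.1, 175.7]
tool_rot: [0.093, 0.996, 0.0, 0.003]
ft_force: [-0.3, 0.4, -0.4]
width: 0.1
```

>>> play_rows(targets=[[0,0,0,0,0,0,0],[0,0,0,0,0,0,0],[0,0,0,0,0,0,0],[0,0,0,0,0,0,0]])

```text
clock: 23.35
ee_pos: [627.1, -15.2, 173.1]
tool_rot: [0.092, 0.996, 0.0, -0.0]
ft_force: [-0.1, 0.4, 0.2]
width: -0.1
```

```bash
python3 - <<'E'
from h import *
w=shot('wrist','w21');s=telemetry.sense();e=s['ee_pos'];print(e,s['joint_vel'].round(3),s['ft_force'])
a=shot('scene','s21',(190,150,340,290),5)
print(blobs(w['image'],(0,150,60),(8,255,255),6))
E
```

```text
[627.176621   -15.14404231 173.1402305 ] [-0.003  0.003  0.003 -0.005  0.001  0.002  0.   ] [0.4433538  0.06315667 1.07053645]
[([312.6, 84.7], [305, 49, 21, 74, 863]), ([346.9, 219.5], [336, 209, 22, 21, 330])]
```

View pics/w21.png

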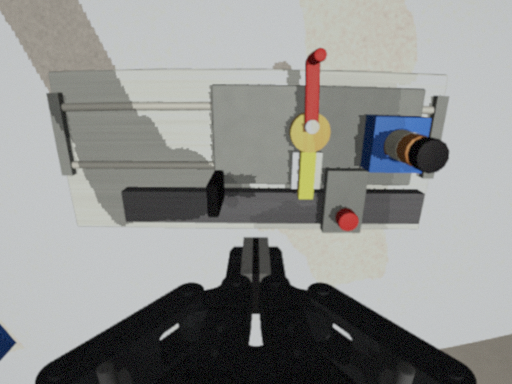

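View pics/s21.png

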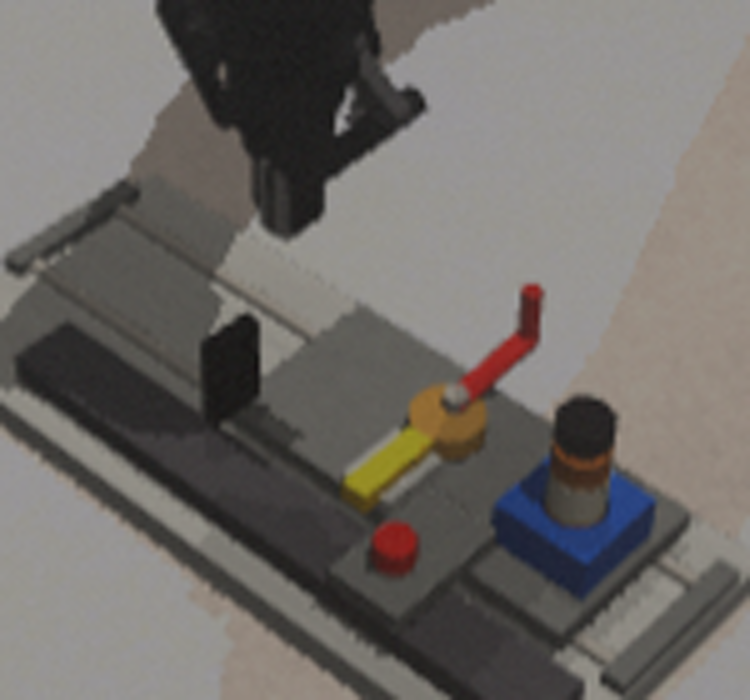

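```bash
python3 - <<'E'
from h import *
w=shot('wrist');a=shot('scene');s=telemetry.sense();e=s['ee_pos']
cv2.imwrite('pics/w22.png',cv2.resize(np.clip(w['image'][30:240,280:460,::-1].astype(int)*2,0,255).astype(np.uint8),None,fx=3,fy=3,interpolation=cv2.INTER_CUBIC)[:600])
ba=blobs(a['image'],(0,150,60),(8,255,255),6,(240,240,300,280));bw=blobs(w['image'],(0,150,60),(8,255,255),6,(330,200,370,240))
print(ba,bw); print('knob tri',tri([ray(a,ba[0][0]),ray(w,bw[0][0])]))
peg=plane(w,(320,53.5),90);ax=plane(w,(313,127),62); d=totool(peg-ax); print('lever tool',d,np.arctan2(d[1],d[0]))
cap=plane(w,(432,155),116)
print('cap',cap,'tool',totool(cap-e))
E
```

```text
[([268.6, 259.0], [265, 255, 8, 9, 67])] [([346.6, 219.3], [336, 209, 22, 21, 336])]
knob tri (array([673.81964486,  66.22613599,  62.74412363]), [np.float64(0.07266705125009039), np.float64(0.07266705125018944)])
lever tool [ 55.93382318  -3.36653259 -28.00104381] -0.06011525849633125
cap [607.52541557 118.41053329 116.        ] tool [ 44.12695061 127.69419932  57.05998961]
```

View pics/w22.png

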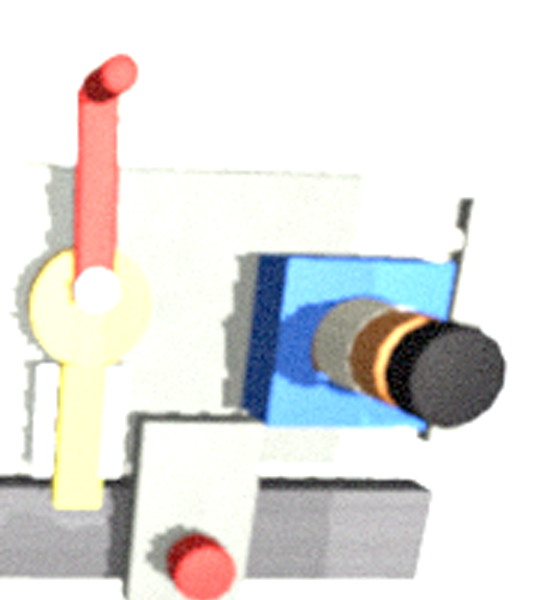

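```bash
python3 - <<'E'
from h import *
print(telemetry.sense()['ft_force'],order.close_job())
E
```

```text
the job is handed in; nothing more can be done
[0.48955595 0.09273008 0.67332622] None
```

All three steps are done and the job is handed in at about 23.5 s of the 58 s allowed; the hand-in gives no verdict.

- **Vial:** I stood the amber vial in the blue nest and released it. At the last check its cap was about 1 mm from where the nest centre should be after the travel, and it looked upright.
- **Pin:** I pushed the carriage about 101 mm by the push plate. The pin is down: two camera views put the middle of the red knob at about 63 mm, against about 73 mm while riding, and a further 1.5 mm push moved the carriage only 0.3 mm.
- **Cam:** I swung the red lever to about -0.06 rad, within the ±0.3 rad allowed, and the shoe reaches the strip in the picture. I could not measure the force between cam and shoe or the exact shoe travel; I judged those from the lever angle and the pictures.
- **Clearance:** The arm was parked clear and touching nothing. I saw no contact with the clear vial, jar or beaker, but I did not re-measure them at the end.

One disagreement came up before the insertion. With the vial in the gripper, the wrist camera placed its cap and its base about 3 mm apart sideways, which could be a slight tilt or camera error. I centred on the base, and it went in with no sideways force beyond sensor noise.

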